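# Lock out the rework bench and stow the flux bottles in the covered crate

## Task

Make the rework bench safe for the night: turn the red isolator handle to OFF, then swing its steel lockout hasp fully out from under the handle, and only then start picking up bottles. Put every flux bottle on the bench away upright in the blue-topped crate, one to an empty well, lowered (not dropped) until it stands on the well floor; sprung dust flaps hide the wells and some already hold a jar, so feel for the empty ones. Leave the tip-cleaner tin and the solder reel where they are.

Things in the scene. Friction and masses are not known exactly. Their poses are not given: they have to be found in the camera images.
- isolator: grey isolator enclosure fixed to the bench, 100 x 100 x 75 mm high, round yellow plate on top, red handle above. Origin: centre of its underside; x points to its OFF mark (black), -y to its ON mark (red); its cable gland is on the +x side.
- handle (a joint): angle of the red handle about the vertical axis through the enclosure's centre, rad: 0 = ON (nose towards the enclosure's -y), 1.571 = OFF (end stop, nose towards the enclosure's +x); it grows anticlockwise seen from above. Stiff (about 0.25 N m), stays where it is left.
- handle_grip (a point): centre of the red handle bar, on its turning axis, 110 mm above the bench. The bar is 68 mm long (along its nose direction), 18 mm wide, 28 mm high, from 95 to 123 mm above the bench; its nose carries a white line. Its axes turn with the handle: nose = -y axis.
- hasp (a joint): angle of the steel lockout hasp relative to the red handle, rad: 0 = tucked under the bar, about 1.6 = fully out (end stop), square to the bar; it grows anticlockwise seen from above. Light friction (0.03 N m), stays where it is left; the handle does not turn with it.
- hasp_tab (a point): middle of the upturned tab at the free end of the hasp, 110 mm above the bench: 10 mm wide (in the swing direction), 14 mm along the hasp, top 116 mm above the bench. Tucked, it stands 52 mm from the handle's axis, past the bar's nose end (18 mm past it). The hasp's flat tongue is 22 mm wide, its upper face 94 mm above the bench. Same axes as the hasp: pivot to tab = -y axis.
- hasp_pivot (a point): point on the vertical pivot axis of the hasp, 110 mm above the bench, under the tail half of the bar, 24 mm behind the handle's axis; the tab's centre swings round it at 76 mm.
- crate: black crate fixed to the bench, 246 x 246 x 95 mm high; blue cover with 9 openings, each 60 x 60 mm, in 3 rows of 3, 78 mm apart both ways, over square wells with floors 8 mm above the bench. 4 or 5 wells, unseen, hold a jar 65 mm high, 54 mm across. Origin: centre of the crate's underside; a bottle standing in a well has its origin 8 mm above this.
- well0 (a point): centre of crate opening 0 (crate x = -78 mm, y = -78 mm), 95 mm above the bench, level with the cover. Closed by a grey sprung flap 5 mm lower, hinged at its +x edge: over an empty well 1 to 3 N from a bottle's base swings it down beside the bottle; over a jar it gives only some 2 to 8 mm under the base, then stops hard
- well1 (a point): centre of crate opening 1 (crate x = -78 mm, y = 0 mm), 95 mm above the bench, level with the cover. Closed by a grey sprung flap 5 mm lower, hinged at its +x edge: over an empty well 1 to 3 N from a bottle's base swings it down beside the bottle; over a jar it gives only some 2 to 8 mm under the base, then stops hard
- well2 (a point): centre of crate opening 2 (crate x = -78 mm, y = 78 mm), 95 mm above the bench, level with the cover. Closed by a grey sprung flap 5 mm lower, hinged at its +x edge: over an empty well 1 to 3 N from a bottle's base swings it down beside the bottle; over a jar it gives only some 2 to 8 mm under the base, then stops hard
- well3 (a point): centre of crate opening 3 (crate x = 0 mm, y = -78 mm), 95 mm above the bench, level with the cover. Closed by a grey sprung flap 5 mm lower, hinged at its +x edge: over an empty well 1 to 3 N from a bottle's base swings it down beside the bottle; over a jar it gives only some 2 to 8 mm under the base, then stops hard
- well4 (a point): centre of crate opening 4 (crate x = 0 mm, y = 0 mm), 95 mm above the bench, level with the cover. Closed by a grey sprung flap 5 mm lower, hinged at its +x edge: over an empty well 1 to 3 N from a bottle's base swings it down beside the bottle; over a jar it gives only some 2 to 8 mm under the base, then stops hard
- well5 (a point): centre of crate opening 5 (crate x = 0 mm, y = 78 mm), 95 mm above the bench, level with the cover. Closed by a grey sprung flap 5 mm lower, hinged at its +x edge: over an empty well 1 to 3 N from a bottle's base swings it down beside the bottle; over a jar it gives only some 2 to 8 mm under the base, then stops hard
- well6 (a point): centre of crate opening 6 (crate x = 78 mm, y = -78 mm), 95 mm above the bench, level with the cover. Closed by a grey sprung flap 5 mm lower, hinged at its +x edge: over an empty well 1 to 3 N from a bottle's base swings it down beside the bottle; over a jar it gives only some 2 to 8 mm under the base, then stops hard
- well7 (a point): centre of crate opening 7 (crate x = 78 mm, y = 0 mm), 95 mm above the bench, level with the cover. Closed by a grey sprung flap 5 mm lower, hinged at its +x edge: over an empty well 1 to 3 N from a bottle's base swings it down beside the bottle; over a jar it gives only some 2 to 8 mm under the base, then stops hard
- well8 (a point): centre of crate opening 8 (crate x = 78 mm, y = 78 mm), 95 mm above the bench, level with the cover. Closed by a grey sprung flap 5 mm lower, hinged at its +x edge: over an empty well 1 to 3 N from a bottle's base swings it down beside the bottle; over a jar it gives only some 2 to 8 mm under the base, then stops hard
- bottle1: squat white round flux bottle with tall red brush cap, 142 mm high: body 52 mm across up to 66 mm, cap 28 mm across from 82 to 142 mm (32 mm collar below that), 0.2 to 0.4 kg, weight low down; may be absent (3 or 4 of the four are there). Origin: centre of its underside, z up along the bottle.
- bottle2: squat white round flux bottle with tall black brush cap, 142 mm high: body 52 mm across up to 66 mm, cap 28 mm across from 82 to 142 mm (32 mm collar below that), 0.2 to 0.4 kg, weight low down; may be absent (3 or 4 of the four are there). Origin: centre of its underside, z up along the bottle.
- bottle3: squat white round flux bottle with tall yellow brush cap, 142 mm high: body 52 mm across up to 66 mm, cap 28 mm across from 82 to 142 mm (32 mm collar below that), 0.2 to 0.4 kg, weight low down; may be absent (3 or 4 of the four are there). Origin: centre of its underside, z up along the bottle.
- bottle4: squat white round flux bottle with tall orange brush cap, 142 mm high: body 52 mm across up to 66 mm, cap 28 mm across from 82 to 142 mm (32 mm collar below that), 0.2 to 0.4 kg, weight low down; may be absent (3 or 4 of the four are there). Origin: centre of its underside, z up along the bottle.
- tip_tin: bystander: low round metal tip-cleaner tin, 65 mm across, 34 mm high; origin centre of underside
- solder_reel: bystander: blue reel of solder standing flat, 60 mm across, 48 mm high; origin centre of underside

How it is judged:
By the outcome, as a careful person would: the job done as asked, in the order asked, and still so for the second after the job is handed in, with the robot touching nothing.
Of jar0, jar1, jar2, jar3, jar4, jar5, jar6, jar7, jar8 only 4 to 5 are there at a start; the rules pass over those that are not, and their reading is None.
Of bottle1, bottle2, bottle3, bottle4 only 3 to 4 are there at a start; the rules pass over those that are not, and their reading is None.
At some moment in a run one of bottle1, bottle2, bottle3, bottle4 may be knocked a few centimetres aside while the robot is not near it.
It also fails if it takes over 210 s, if anything falls off the work surface, if the arm or the gripper's body presses on something with over 40 N, if the wrist force passes 120 N, or if a joint passes its speed limit or range.

## Robot

A 7-joint arm with a two-finger parallel gripper is mounted at the origin on the work surface. World frame = base frame: x ahead of the robot, y to its left, z up, the work surface at z = 0. Lengths are in mm, angles in rad, forces in N, time in s.
With the tool pointing down it reaches from about 400 to 875 mm from the base axis. Payload 4.4 kg.
Tool frame: the origin (TCP) lies on the centre line of the jaws, within the pads' length; the fingertips stand 25 mm ahead of it and the grasp point (between the pads) lies 6 mm ahead of it (ctrl.finger_overhang is the distance from the TCP to the fingertips, in mm); z points along the fingers, y is the line along which they close (so a half turn about z gives the same grasp; the last joint's range is limited). The gripper opens to 85 mm and grips with 20 to 120 N. Pads are 22 mm wide; open, the fingers measure 114 mm over their backs; the gripper's body (76 mm by 85 mm) begins 54 mm behind the grasp point. The pads swing forward as they close: fully open they stand 13 mm farther back than shut.
Start: joints at [1.165, 0.628, 0.038, 1.517, -0.027, 0.996, -0.02], TCP at [216.672, -612.839, 227.013] pointing down, gripper open.
Joint ranges: [-3.06, 3.06], [-0.37, 2.12], [-1.25, 1.32], [0.18, 2.47], [-1.1, 4.24], [0.23, 1.98], [-2.94, 2.94]. Speed limits (rad/s): [2.57, 2.57, 3.14, 3.14, 3.14, 3.14, 3.14].

## Interface

Orientations are given as [roll, pitch, yaw] about the fixed x, y, z axes, in that order (R = Rz(yaw) Ry(pitch) Rx(roll)).
In Python, from cell import ctrl gives the robot as it stands. The module is installed in compiled form; this text tells all that it offers.
- The arm moves only by the tool play_rows, never from a script. Its argument "targets" is a list of rows, each a list of 5 numbers: the closure, from 0 (fully open) to 1 (shut), then the shift along the tool's x, y, z in cm, then the turn about the tool's z in degrees. In form: [[gripper, dx, dy, dz, spin], ...]. A call has 1 to 10 rows; each row is the pose to reach, as a shift and turn from the pose commanded when the call began, along the tool's axes at that moment; what a row does not reach only later rows make up. A row lasts 1/10 s, in which the tool goes at most 50 mm and 8.59 degrees, less where a joint would pass 70% of its speed; a pose out of reach is approached as far as the arm can. A call with a gripper value outside its range is refused whole. The fingers move at their own pace and stop on an object; the grip force is fixed at half the most. Time passes only in rows, so rows that repeat a pose let the fingers close. It gives the time, the measured TCP pose, the force, the opening and the grip force at its end, in the units of the state.
- ctrl.read_state(): the state, without advancing time (a new reading comes with each control period).
- ctrl.get_image(name): name is "scene" or "top" or "wrist"; returns (picture, depth): 420x560x3 uint8, red, green, blue; 420x560 float32, mm along the optical axis (not along the pixel's ray), 0 where there is no reading.
- ctrl.calibration(name): a dict with "vfov" (degrees; the focal length in pixels is half the picture's height over the tangent of half this angle, whatever the lens; pixels are square), "cx", "cy" (the principal point, pixels), "extrinsics" (4x4, takes a point from camera to world coordinates); the wrist camera has in their place "mount" (4x4, takes a point from camera to tool coordinates, whose origin is the TCP and whose axes are the flange's). Camera axes: x right, y down, z forward; pixel columns grow to the right and rows downward; lengths in mm; the calibration is good to about 2 mm. A picture is of the moment at which its call begins: read the wrist's pose just before it. calibration takes no time and is no camera call.
- ctrl.finish_job(): hands the job in; it is judged then, once.
Trained networks look in the newest picture that a camera, given by its name, has taken for a name from the list of things; names that differ only in an ending like _2 or _b are one class to them, and where a whole thing is asked for, a point or a joint stands for the part that bears it (a point fixed in the world has none). Each returns a list of dicts, best first, with "confidence" (0 to 1); they miss things now and then, are a little off and sometimes report something else, mostly with a low value. They report only what shows in the picture. A call takes as long as a camera call.
- ctrl.search_frame(camera, name): "bbox" ([left, top, right, bottom] in pixels, round what is visible of it).
- ctrl.trace(camera, name): "pixels" (420x560 bool, what is visible of it) and "bbox" ([left, top, right, bottom] in pixels, round what is visible of it).
The state is a dict: "clock": time; "qpos": joint angles; "qd": joint speeds; "tau": joint torques, N m; "eef_pos": TCP position; "tool_rot": TCP orientation; "force": force on the tool from outside, world axes, zero at the start; "torque": the same for the moment, N m; "width": finger opening in mm; "gripper_force": force on a finger pad.
Only numpy, scipy, OpenCV 4.12 (cv2) and the standard library are available. Lean on these libraries where they do the work, as an engineer would, in place of code of your own. Each camera call takes 0.05 s, during which the arm holds its last target. There are 200 camera calls.

## Working session

There is one attempt and no reset: what is moved stays moved. The work goes in short steps, Python scripts to look and compute and a tool call to move; the robot and the scene stay as the last step left them, time stands still between calls to the robot, and variables do not carry over. Pictures are saved under pics/ and viewed, at most 14 in all, crops included, and the job is handed in when it is done.

Besides the shell and the picture viewer there is one more tool, called after "Emit:" as a command line: name --pt "numbers of a row" for each row, then --argument value for the rest. play_rows: Moves the arm, as the interface text tells. Its arguments: {"type":"object","properties":{"targets":{"type":"array"}},"required":["targets"]}

```bash
mkdir -p pics; cat > h.py <<'E'
import numpy as np, cv2
from cell import ctrl
from scipy.spatial.transform import Rotation as R
def save(n,img): cv2.imwrite('pics/'+n+'.png',cv2.cvtColor(img,cv2.COLOR_RGB2BGR))
def tool():
    s=ctrl.read_state(); T=np.eye(4); T[:3,:3]=R.from_euler('xyz',s['tool_rot']).as_matrix(); T[:3,3]=s['eef_pos']; return T
def cloud(cam,d,T=None):
    c=ctrl.calibration(cam); f=210/np.tan(np.radians(c['vfov'])/2)
    v,u=np.mgrid[:420,:560]; P=np.stack([(u-c['cx'])*d/f,(v-c['cy'])*d/f,d,np.ones_like(d)],-1)
    E=np.array(c['extrinsics']) if cam!='wrist' else T@np.array(c['mount'])
    W=(P@E.T)[...,:3]; W[d<=0]=np.nan; return W
def shot(cam):
    T=tool(); im,d=ctrl.get_image(cam); return im,cloud(cam,d,T)
def go(x,y,z=None):
    "tool shift in cm to reach world point"
    T=tool(); p=np.array([x,y,T[2,3] if z is None else z]); return np.round((T[:3,:3].T@(p-T[:3,3]))/10,2)
E
python3 - <<'E'
from h import *
print(ctrl.read_state())
for c in ['top','scene']:
    im,W=shot(c); save(c+'0',im)
    for n in ['bottle1','bottle2','bottle3','bottle4','tip_tin','solder_reel','handle','hasp','isolator','crate']:
        for r in ctrl.trace(c,n)[:2]:
            if r['confidence']<.3: continue
            p=W[r['pixels']]; print(c,n,round(r['confidence'],2),np.round(r['bbox']),np.round(np.nanmedian(p,0)),np.round(np.nanmax(p[:,2])))
E
```

```text
{'clock': 0.0, 'qpos': array([ 1.16520602,  0.62933126,  0.03843716,  1.51836072, -0.02699344,
        0.99630135, -0.01997653]), 'qd': array([ 1.04808451e-03, -6.10615140e-04,  7.99741559e-04,  9.37896592e-04,
       -7.75753782e-04,  9.76879544e-04, -1.19207364e-05]), 'tau': array([-1.36157455e-04, -5.63412452e+01,  1.22622035e+00, -1.93450338e+01,
        1.10099983e-02,  1.06691674e-02, -3.23271586e-06]), 'eef_pos': array([ 216.45674245, -612.23302106,  226.10097352]), 'tool_rot': array([-3.13971003e+00,  2.66171793e-05,  3.39821411e-01]), 'force': array([-1.16615334, -0.12646209,  0.37722721]), 'torque': array([-0.04368522, -0.02082731,  0.01503349]), 'gripper_force': 0.0, 'width': 85.46495351896328}
top bottle1 0.82 [241. 196. 258. 218.] [629.  97.  71.] 147.0
top bottle1 0.81 [225. 252. 247. 268.] [484. 137.  73.] 147.0
top bottle2 0.82 [241. 196. 258. 218.] [629.  97.  71.] 147.0
top bottle2 0.81 [225. 252. 247. 268.] [484. 137.  73.] 147.0
top bottle3 0.82 [241. 196. 258. 218.] [629.  97.  71.] 147.0
top bottle3 0.81 [225. 252. 247. 268.] [484. 137.  73.] 147.0
top bottle4 0
[... 1010 characters left out ...]
 0.86 [314. 201. 336. 252.] [655.  98.  70.] 146.0
scene bottle4 0.84 [258. 164. 269. 213.] [473. -24.  68.] 146.0
scene tip_tin 0.56 [296. 265. 323. 292.] [770.  27.  34.] 40.0
scene solder_reel 0.7 [368. 254. 397. 287.] [780. 196.  46.] 53.0
scene solder_reel 0.39 [100. 172. 216. 273.] [ 549. -300.   91.] 102.0
scene handle 0.79 [378. 165. 413. 184.] [544. 326. 107.] 126.0
scene hasp 0.59 [378. 174. 409. 189.] [549. 290.  95.] 117.0
scene hasp 0.48 [ 98. 168. 214. 274.] [ 549. -300.   91.] 102.0
scene isolator 0.88 [368. 168. 426. 218.] [561. 318.  69.] 126.0
scene isolator 0.38 [101. 168. 214. 274.] [ 549. -301.   91.] 102.0
scene crate 0.86 [102. 173. 215. 271.] [ 550. -300.   91.] 102.0
```

View pics/top0.png

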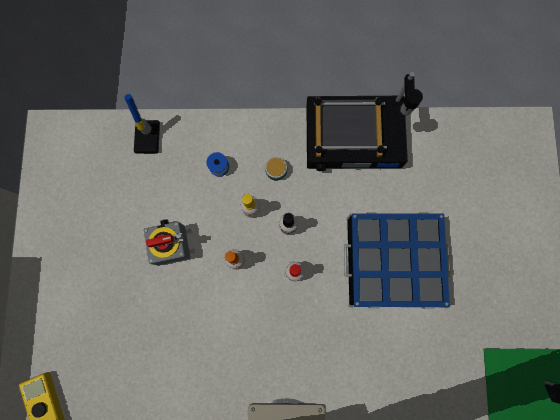

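View pics/scene0.png

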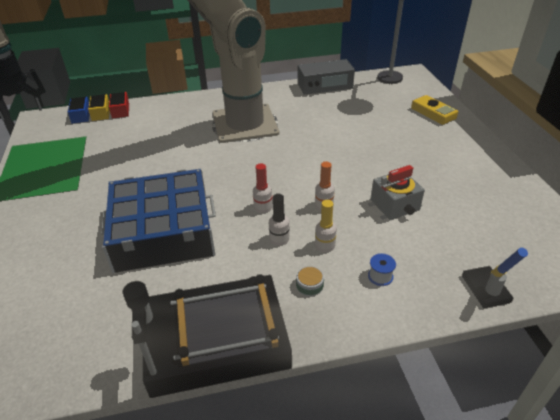

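All four bottles are present; red (295,270), black (288,222), orange (233,260), yellow (249,205) in the top view. The isolator is at (165,243), with its gland pointing to +x and the nose to -y. I'll go there first.

```bash
python3 - <<'E'
from h import *
print(go(450,-150,330),go(480,250,300))
E
```

```text
[ 37.42 -35.86 -10.3 ] [ 53.58 -72.58  -7.3 ]
```

Emit:
play_rows --pt "0 19 -18 -10.3 -9" --pt "0 19 -18 -10.3 -17" --pt "0 37 -36 -10.3 -35" --pt "0 37 -36 -10.3 -35" --pt "0 37 -36 -10.3 -43" --pt "0 37 -36 -10.3 -52" --pt "0 37 -36 -10.3 -60" --pt "0 37 -36 -10.3 -70" --pt "0 37 -36 -10.3 -70" --pt "0 37 -36 -10.3 -70"

```text
clock: 2.1
eef_pos: [433.7, -173.6, 326.3]
tool_rot: [3.141, 0.001, 1.562]
force: [0.7, 0.4, 0.3]
width: 85.2
gripper_force: 0.0
```

```bash
python3 - <<'E'
from h import *
print(go(520,300,300),ctrl.read_state()['qpos'],tool()[:3,3])
E
```

```text
[47.44  8.19  2.61] [ 0.63278542  0.26914143 -0.40110429  1.85466009  0.12107118  1.04049447
  0.17418894] [ 433.70369475 -173.59294223  326.32281588]
```

Emit:
play_rows --pt "0 45 6.5 2.6 0" --pt "0 45 6.5 2.6 0" --pt "0 45 6.5 2.6 0" --pt "0 45 6.5 2.6 0" --pt "0 45 6.5 2.6 0" --pt "0 45 6.5 2.6 0" --pt "0 45 6.5 2.6 0" --pt "0 45 6.5 2.6 0" --pt "0 45 6.5 2.6 0" --pt "0 45 6.5 2.6 0"

```text
clock: 3.1
eef_pos: [500.8, 282.1, 299.4]
tool_rot: [-3.141, -0.006, 1.57]
force: [-0.9, -0.4, 0.8]
width: 85.4
gripper_force: 0.0
```

```bash
python3 - <<'E'
from h import *
print(tool()[:3,3], ctrl.read_state()['tool_rot'])
im,W=shot('wrist'); save('w1',im)
for n in ['handle','hasp','isolator']:
    for r in ctrl.trace('wrist',n)[:2]:
        p=W[r['pixels']];p=p[~np.isnan(p[:,0])]; 
        zt=np.percentile(p[:,2],97); q=p[p[:,2]>zt-6][:,:2].astype(np.float32)
        print(n,r['confidence'],r['bbox'],np.median(p,0).round(1),zt.round(1),cv2.minAreaRect(q))
E
```

```text
[500.83901447 282.11001136 299.40815293] [-3.14084646 -0.00587773  1.57041067]
handle 0.8 [296.1, 92.8, 331.3, 187.2] [533.5 330.5 121.9] 124.2 ((535.6813354492188, 324.3120422363281), (18.085119247436523, 90.10456848144531), 13.758519172668457)
hasp 0.72 [254.0, 64.2, 366.5, 189.9] [532.6 339.6  77.7] 123.6 ((535.6522216796875, 324.43096923828125), (18.085119247436523, 90.3494873046875), 13.758519172668457)
hasp 0.62 [294.1, 105.0, 334.5, 189.4] [542.9 290.1  94.9] 117.4 ((541.7744750976562, 290.9208068847656), (14.390358924865723, 27.157541275024414), 11.753294944763184)
isolator 0.56 [254.1, 62.6, 366.6, 188.2] [532.6 339.7  77.7] 123.6 ((535.6522216796875, 324.43096923828125), (18.085119247436523, 90.3494873046875), 13.758519172668457)
```

View pics/w1.png

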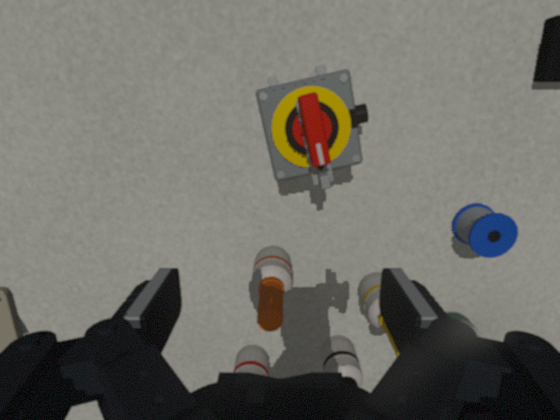

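Handle sits at pixel (314,128), nose pointing down at (320,163) with the tab at (324,180); orange bottle in front at (270,290). Now fit the red bar precisely.

```bash
cat >> h.py <<'E'
def bar(W,im):
    h=cv2.cvtColor(im,cv2.COLOR_RGB2HSV); m=((h[...,0]<6)|(h[...,0]>174))&(h[...,1]>150)&(np.nan_to_num(W[...,2])>117)
    m&=np.hypot(W[...,0]-533,W[...,1]-324)<60
    return m
E
python3 - <<'E'
from h import *
im,W=shot('wrist'); m=bar(W,im); print(m.sum(),cv2.minAreaRect(W[m][:,:2].astype(np.float32)),np.median(W[m],0))
# enclosure top
z=W[...,2]; e=(z>70)&(z<80)&(np.hypot(W[...,0]-533,W[...,1]-324)<90); print(cv2.minAreaRect(W[e][:,:2].astype(np.float32)))
t=(z>112)&(z<119)&(np.hypot(W[...,0]-543,W[...,1]-277)<18)&~m;print('tab',t.sum(),W[t].mean(0))
im,W=shot('top'); m=bar(W,im); print(m.sum(),cv2.minAreaRect(W[m][:,:2].astype(np.float32)))
E
```

```text
1228 ((537.5462646484375, 322.3319396972656), (22.487686157226562, 92.5549545288086), 19.472408294677734) [531.80741381 339.8833219  122.92383467]
((533.1384887695312, 335.2592468261719), (100.22821807861328, 100.0732650756836), 12.338547706604004)
tab 142 [545.06802543 285.28234731 115.62345703]
62 ((537.3477172851562, 317.20477294921875), (18.219417572021484, 32.203304290771484), 13.220780372619629)
```

```bash
python3 - <<'E'
from h import *
print(go(533,335,160),tool()[:3,3], ctrl.read_state()['tool_rot'])
E
```

```text
[ 6.36  2.93 13.97] [502.82820277 271.93544182 299.7542285 ] [3.14119911e+00 1.34497730e-03 1.55866584e+00]
```

Emit:
play_rows --pt "0 4 2 0 -8" --pt "0 6.4 2.9 5 -12.5" --pt "0 6.4 2.9 10 -12.5" --pt "0 6.4 2.9 14 -12.5" --pt "0 6.4 2.9 14 -12.5" --pt "0 6.4 2.9 14 -12.5"

```text
clock: 4.0
eef_pos: [532.6, 336.8, 160.4]
tool_rot: [-3.141, 0.0, 1.778]
force: [-0.6, -0.3, 0.9]
width: 85.5
gripper_force: 0.0
```

```bash
python3 - <<'E'
from h import *
print(go(533,335,124),tool()[:3,3], ctrl.read_state()['tool_rot'])
E
```

```text
[-0.18  0.    3.64] [532.63368839 336.75574959 160.38053682] [-3.14144299e+00  4.02961319e-04  1.77791138e+00]
```

Emit:
play_rows --pt "0 -0.2 0 2 -1" --pt "0 -0.2 0 3.6 -1" --pt "0 -0.2 0 3.6 -1" --pt "1 -0.2 0 3.6 -1" --pt "1 -0.2 0 3.6 -1" --pt "1 -0.2 0 3.6 -1" --pt "1 -0.2 0 3.6 -1" --pt "1 -0.2 0 3.6 -1" --pt "1 -0.2 0 3.6 -1"

```text
clock: 4.9
eef_pos: [532.4, 335.9, 123.7]
tool_rot: [3.141, -0.0, 1.797]
force: [0.0, -0.7, 0.3]
width: 0.1
gripper_force: 0.0
```

```bash
python3 - <<'E'
from h import *
s=ctrl.read_state();print(s['width'],s['gripper_force'],s['force'],s['eef_pos'],s['tool_rot'])
im,W=shot('wrist'); save('w2',im); m=bar(W,im); print(m.sum(), cv2.minAreaRect(W[m][:,:2].astype(np.float32)) if m.any() else 0)
im,W=shot('scene'); m=bar(W,im); print(m.sum(),cv2.minAreaRect(W[m][:,:2].astype(np.float32))if m.any() else 0)
save('s2',cv2.resize(im[100:260,300:500],None,fx=3,fy=3))
E
```

```text
0.07218186478379554 0.0 [ 0.04158325 -0.65927577  0.26462463] [532.41313897 335.93668312 123.74348973] [ 3.14142279e+00 -3.60405865e-05  1.79714836e+00]
2107 ((530.2168579101562, 353.4350280761719), (21.973304748535156, 32.1712646484375), 8.408071517944336)
37 ((536.1306762695312, 353.959228515625), (13.436506271362305, 30.242828369140625), 26.401315689086914)
```

View pics/w2.png

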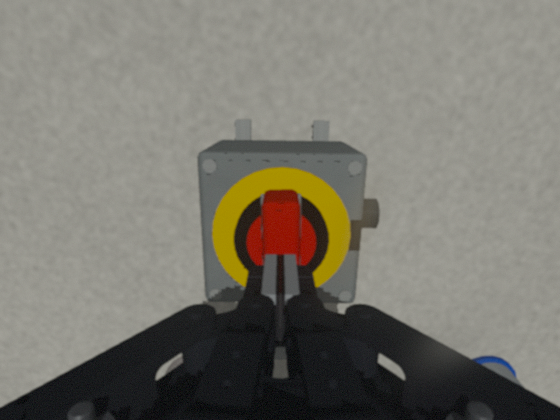

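View pics/s2.png

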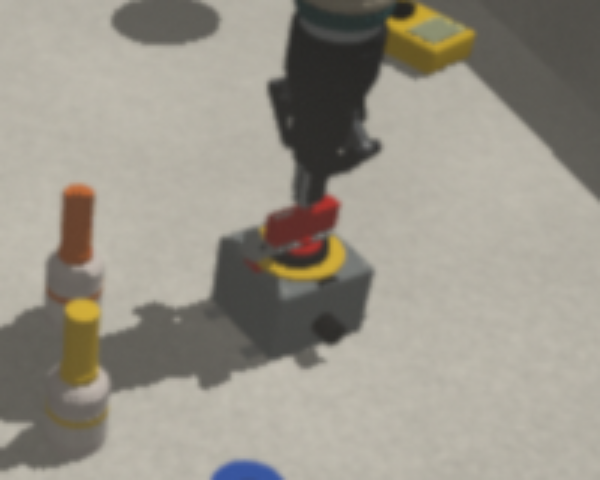

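```bash
python3 - <<'E'
from h import *
print(ctrl.finger_overhang)
im,W=shot('wrist')
for v in (195,205,220,235,245,250,255,260,270,280,300): print(v,W[v,281].round(0),W[v,270].round(0),W[v,292].round(0),im[v,270],im[v,281])
E
```

```text
25.0
195 [526. 369. 111.] [521. 367. 110.] [531. 370. 111.] [112  27  14] [111  23   8]
205 [526. 367. 122.] [521. 366. 122.] [531. 368. 123.] [152  27   1] [152  28  12]
220 [528. 360. 123.] [523. 359. 123.] [533. 361. 123.] [150  26  11] [149  21   9]
235 [529. 353. 123.] [524. 352. 124.] [535. 354. 123.] [148  25   0] [150  24   4]
245 [531. 348. 122.] [526. 347. 123.] [536. 349. 123.] [148  15   5] [147  17   0]
250 [531. 346. 124.] [526. 344. 123.] [536. 346. 122.] [150  25   9] [150  20   2]
255 [531. 348. 134.] [526. 347. 133.] [535. 349. 134.] [93 87 85] [56 26 23]
260 [531. 348. 138.] [526. 346. 138.] [535. 349. 138.] [93 93 93] [33 24 23]
270 [531. 347. 147.] [526. 347. 148.] [535. 349. 148.] [90 91 91] [31 26 18]
280 [531. 348. 156.] [527. 347. 156.] [535. 349. 156.] [89 92 88] [32 24 23]
300 [531. 345. 166.] [527. 347. 170.] [534. 349. 171.] [27 26 23] [43 39 40]
```

Fingers look shut above the bar (tips around row 255, z≈130), so I'll feel gently downward with closed fingers.

Emit:
play_rows --pt "1 0 0 0.1 0" --pt "1 0 0 0.2 0" --pt "1 0 0 0.2 0" --pt "1 0 0 0.2 0"

```text
clock: 5.45
eef_pos: [532.3, 335.9, 121.5]
tool_rot: [-3.141, 0.0, 1.797]
force: [-0.0, 0.3, -0.1]
width: -0.5
gripper_force: 0.0
```

```bash
python3 - <<'E'
from h import *
import collections
s=ctrl.read_state();print(s['width'],s['force'],s['eef_pos'],s['qpos'])
for c in ['scene']:
    im,W=shot(c)
    r=np.hypot(W[...,0]-533,W[...,1]-335)<30
    v,u=np.where(r&(W[...,2]>100)); 
    for a in range(v.min(),v.max()+1):
        i=np.where(v==a)[0]; k=i[len(i)//2]; print(a,u[k],W[a,u[k]].round(),im[a,u[k]])
E
```

```text
-0.5078105862455644 [-0.04120291  0.34039338 -0.12722853] [532.32899439 335.88359054 121.53524611] [-0.32012432  0.76472466 -0.48507421  1.66391499  0.45390468  0.82734826
 -0.77615086]
0 425 [532. 322. 544.] [135 128 111]
1 427 [534. 325. 542.] [136 128 111]
2 426 [538. 321. 542.] [134 127 110]
3 428 [535. 328. 539.] [137 129 112]
4 429 [536. 329. 537.] [137 129 112]
5 429 [539. 328. 536.] [137 130 113]
6 431 [534. 336. 532.] [137 129 112]
7 431 [537. 335. 531.] [137 129 112]
8 431 [543. 332. 531.] [134 127 110]
9 432 [510. 353. 517.] [112 105  91]
10 433 [514. 354. 516.] [114 108  94]
11 434 [521. 352. 516.] [132 125 108]
12 435 [524. 353. 515.] [142 135 116]
13 436 [529. 353. 515.] [145 137 118]
14 438 [534. 355. 514.] [144 137 119]
15 438 [539. 353. 514.] [145 137 119]
16 438 [542. 351. 513.] [144 138 120]
17 440 [544. 355. 511.] [145 138 119]
18 440 [546. 355. 510.] [144 137 118]
19 441 [549. 356. 509.] [144 136 118]
20 441 [555. 352. 510.] [142 134 116]
21 442 [553. 356. 506.] [140 132 115]Traceback (most recent call last):
  File "<stdin>", line 9, in <module>
IndexError: index 0 is out of bounds for axis 0 with size 0
```

Emit:
play_rows --pt "1 0 0 0.2 0" --pt "1 0 0 0.3 0" --pt "1 0 0 0.3 0"

```text
clock: 5.8
eef_pos: [532.4, 335.9, 118.8]
tool_rot: [3.141, 0.0, 1.797]
force: [0.1, -1.6, 3.4]
width: 0.0
gripper_force: 1.3
```

Emit:
play_rows --pt "1 0 0 0.2 0" --pt "1 0 0 0.3 0" --pt "1 0 0 0.3 0"

```text
clock: 6.1
eef_pos: [532.5, 336.0, 118.7]
tool_rot: [3.14, 0.001, 1.797]
force: [-4.5, -5.4, 20.5]
width: 0.0
gripper_force: 10.3
```

Emit:
play_rows --pt "1 0 0 -2 0" --pt "0 0 0 -4 0" --pt "0 0 0 -4 0" --pt "0 0 0 -4 0" --pt "0 0 0 -4 0" --pt "0 0 0 -4 0" --pt "0 0 0 -4 0"

```text
clock: 6.8
eef_pos: [532.0, 335.6, 154.8]
tool_rot: [-3.14, 0.0, 1.797]
force: [-0.4, 0.2, 0.7]
width: 84.6
gripper_force: 0.0
```

```bash
python3 - <<'E'
from h import *
T=tool(); s=ctrl.read_state();print(s['width'],s['force'],s['eef_pos'])
im,W=shot('wrist'); save('w3',im)
L=(W-T[:3,3])@T[:3,:3]
for u in (150,165,175,385,395,410):
    print(u,[tuple(L[v,u].round().tolist()) for v in range(255,330,8)])
print(ctrl.calibration('wrist'))
h=(W[...,2]>90)&(W[...,2]<130)&(np.hypot(W[...,0]-533,W[...,1]-335)<60)
m=bar(W,im);print(cv2.minAreaRect(W[m][:,:2].astype(np.float32)),np.median(W[m],0)); b=W[...,2][300:,:] ; print(np.nanmedian(W[:60,:,2]))
E
```

```text
84.55048732708616 [-0.36389831  0.22976344  0.66299462] [532.01025157 335.57681111 154.755995  ]
150 [(-64.0, -125.0, 154.0), (-73.0, -126.0, 154.0), (-82.0, -128.0, 156.0), (-90.0, -128.0, 155.0), (12.0, -47.0, -37.0), (11.0, -45.0, -42.0), (12.0, -43.0, -48.0), (10.0, -42.0, -50.0), (8.0, -42.0, -52.0), (6.0, -42.0, -53.0)]
165 [(-64.0, -110.0, 154.0), (-72.0, -111.0, 154.0), (12.0, -45.0, -24.0), (12.0, -43.0, -31.0), (11.0, -42.0, -36.0), (8.0, -42.0, -36.0), (5.0, -42.0, -38.0), (2.0, -42.0, -37.0), (-1.0, -42.0, -39.0), (-4.0, -42.0, -39.0)]
175 [(-64.0, -101.0, 154.0), (-73.0, -102.0, 155.0), (11.0, -42.0, -23.0), (8.0, -42.0, -24.0), (5.0, -42.0, -25.0), (1.0, -42.0, -25.0), (-1.0, -41.0, -28.0), (-4.0, -42.0, -28.0), (-8.0, -42.0, -29.0), (-146.0, -108.0, 155.0)]
385 [(-64.0, 102.0, 155.0), (-73.0, 103.0, 155.0), (12.0, 42.0, -24.0), (9.0, 42.0, -25.0), (5.0, 43.0, -25.0), (3.0, 42.0, -27.0), (-1.0, 43.0, -27.0), (-4.0, 43.0, -29.0), (-7.0, 43.0, -29.0), (-10.0, 43.0, -31.0)]
395 [(-64.0, 112.0, 155.0), (-73.0, 113.0, 155.0), (12.0, 47.0, -24.0), (12.0, 45.0, -30.0), (11.0, 
[... 226 characters left out ...]
-37.0), (12.0, 46.0, -43.0), (12.0, 44.0, -48.0), (11.0, 43.0, -51.0), (9.0, 43.0, -52.0), (6.0, 43.0, -53.0)]
{'vfov': 63.40892655845131, 'cx': 279.93330021917285, 'cy': 208.3214157874515, 'mount': array([[ 1.92043526e-03, -9.56398574e-01, -2.92058350e-01,
         7.53313296e+01],
       [ 9.99998156e-01,  1.83375140e-03,  5.70552075e-04,
         3.89083626e-01],
       [-1.01127849e-05, -2.92058907e-01,  9.56400332e-01,
        -1.47034256e+02],
       [ 0.00000000e+00,  0.00000000e+00,  0.00000000e+00,
         1.00000000e+00]])}
((507.2738342285156, 330.2352600097656), (71.10643005371094, 66.64168548583984), 12.847214698791504) [532.06252821 342.37611847 122.93556108]
0.194327703548538
```

View pics/w3.png

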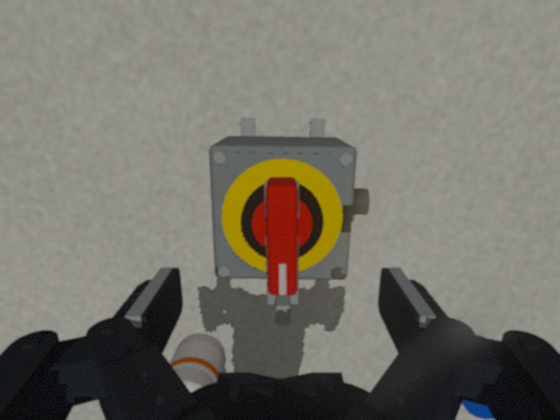

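The fingertips really stand about 20 mm behind the reported TCP when open, and about 4 mm behind when shut, so I'll go about 29 mm deeper than the text implies.

Emit:
play_rows --pt "0 0 0 3 0" --pt "0 0 0 5 0" --pt "0 0 0 6 0" --pt "0 0 0 6 0" --pt "1 0 0 6 0" --pt "1 0 0 6 0" --pt "1 0 0 6 0" --pt "1 0 0 6 0" --pt "1 0 0 6 0"

```text
clock: 7.75
eef_pos: [533.0, 336.1, 96.4]
tool_rot: [3.14, -0.0, 1.797]
force: [0.5, 0.2, 2.0]
width: 16.8
gripper_force: 59.6
```

Emit:
play_rows --pt "1 0 0 0 -8" --pt "1 0 0 0 -16" --pt "1 0 0 0 -24" --pt "1 0 0 0 -32" --pt "1 0 0 0 -40" --pt "1 0 0 0 -48" --pt "1 0 0 0 -56" --pt "1 0 0 0 -64" --pt "1 0 0 0 -72" --pt "1 0 0 0 -72"

```text
clock: 8.75
eef_pos: [531.8, 334.7, 96.4]
tool_rot: [-3.139, -0.001, 3.056]
force: [-3.1, -4.2, 8.6]
width: 16.9
gripper_force: 60.7
```

Emit:
play_rows --pt "1 0 0 0 -8" --pt "1 0 0 0 -14" --pt "1 0 0 0 -18" --pt "1 0 0 0 -19.5" --pt "1 0 0 0 -19.5" --pt "1 0 0 0 -19.5"

```text
clock: 9.35
eef_pos: [531.8, 334.2, 96.4]
tool_rot: [-3.14, -0.003, -2.897]
force: [-4.2, -5.8, 8.4]
width: 16.7
gripper_force: 66.0
```

```bash
python3 - <<'E'
from h import *
s=ctrl.read_state();print(s['torque'],s['tool_rot'],s['qpos'])
E
```

```text
[-0.71114003  0.80477037 -1.79996743] [-3.13972016e+00 -2.99173037e-03 -2.89652334e+00] [-0.12265404  0.91094527 -0.86589976  1.67348625  0.82172644  0.96486158
  0.5165957 ]
```

Emit:
play_rows --pt "1 0 0 0 1.5" --pt "0 0 0 0 1.5" --pt "0 0 0 0 1.5" --pt "0 0 0 0 1.5" --pt "0 0 0 -4 1.5" --pt "0 0 0 -8 1.5" --pt "0.9 0 0 -8 1.5" --pt "0.9 0 0 -8 1.5" --pt "0.9 0 0 -8 1.5"

```text
clock: 10.25
eef_pos: [532.1, 335.1, 174.5]
tool_rot: [-3.14, -0.001, -2.915]
force: [-0.5, -0.2, -0.2]
width: 44.1
gripper_force: 0.0
```

```bash
python3 - <<'E'
from h import *
s=ctrl.read_state();print(s['tool_rot'],s['eef_pos'])
im,W=shot('wrist'); save('w4',im)
z=W[...,2]; near=np.hypot(W[...,0]-533,W[...,1]-335)<75
m=(z>119)&(z<127)&near; print('bar',m.sum(),cv2.minAreaRect(W[m][:,:2].astype(np.float32)))
h=cv2.cvtColor(im,cv2.COLOR_RGB2HSV)
t=(z>112)&(z<119)&near&(h[...,1]<90); print('tab',t.sum(),np.median(W[t],0))
e=(z>70)&(z<80)&(np.hypot(W[...,0]-533,W[...,1]-335)<90); print(cv2.minAreaRect(W[e][:,:2].astype(np.float32)))
E
```

```text
[-3.14035840e+00 -1.35050405e-03 -2.91509163e+00] [532.06710073 335.12564981 174.52174009]
bar 2910 ((533.1779174804688, 335.19696044921875), (67.66267395019531, 18.018285751342773), 12.336182594299316)
tab 272 [582.646663   346.09096529 115.7708209 ]
((533.169921875, 335.05322265625), (99.24285888671875, 100.29104614257812), 12.292214393615723)
```

View pics/w4.png

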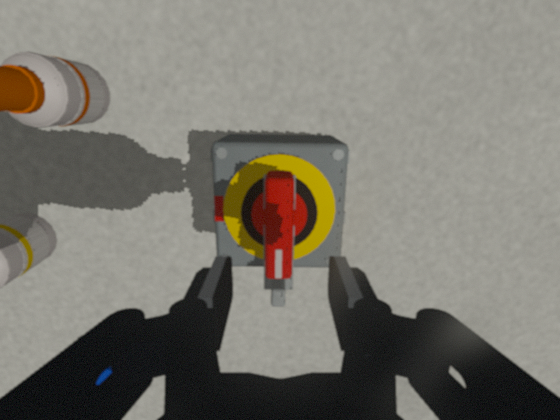

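Bar centre (280,215), nose toward the gland; its angle equals the enclosure's, so it's at OFF. The tab at (278,297) is still tucked. Now plan the hasp push.

```bash
cat > hasp.py <<'E'
from h import *
import sys
# finger centre at trailing polar angle a (deg) about pivot, radius r; rows relative to current pose
def rows(angs,r=80,z=94,off=0):
    T=tool(); yaw=R.from_matrix(T[:3,:3]).as_euler('xyz')[2]
    for a in angs:
        A=np.radians(12.3+a); p=np.array([509.7,330.0,z])+r*np.array([np.cos(A),np.sin(A),0])
        d=T[:3,:3].T@(p-T[:3,3])/10; sp=-((np.degrees(np.radians(12.3+a+off)+np.pi-yaw)+180)%360-180)
        print(a,[*d.round(1).tolist(),round(float(sp))])
E
python3 - <<'E'
from hasp import *
rows([-28],z=174); rows([-28])
E
```

```text
-28 [-4.7, -3.8, 0.0, 29]
-28 [-4.8, -3.8, 8.0, 29]
```

Emit:
play_rows --pt "1 -3 -3 0 8" --pt "1 -4.7 -3.8 0 15" --pt "1 -4.7 -3.8 0 15" --pt "1 -4.7 -3.8 0 15" --pt "1 -4.7 -3.8 4 15" --pt "1 -4.7 -3.8 7.5 15" --pt "1 -4.7 -3.8 7.8 15" --pt "1 -4.7 -3.8 7.8 15"

```text
clock: 11.1
eef_pos: [585.2, 310.1, 97.2]
tool_rot: [-3.141, -0.002, 3.109]
force: [0.0, 1.5, 0.1]
width: 0.1
gripper_force: 0.0
```

```bash
python3 - <<'E'
from hasp import *
rows([-20,-10,0,10,20,30,40,50],z=95.5,off=14)
E
```

```text
-20 [-0.4, 0.9, 0.2, -8]
-10 [-0.4, 2.3, 0.2, -18]
0 [-0.1, 3.7, 0.2, -28]
10 [0.3, 5.0, 0.2, -38]
20 [1.0, 6.2, 0.2, -48]
30 [1.9, 7.3, 0.2, -58]
40 [2.9, 8.2, 0.2, -68]
50 [4.1, 8.9, 0.2, -78]
```

Emit:
play_rows --pt "1 -0.4 0.9 0.1 -8" --pt "1 -0.4 2.3 0.1 -16" --pt "1 -0.1 3.7 0.1 -24" --pt "1 0.3 5.0 0.1 -32" --pt "1 0.6 5.6 0.1 -40" --pt "1 1.0 6.2 0.1 -48" --pt "1 1.9 7.3 0.1 -56" --pt "1 2.4 7.8 0.1 -64" --pt "1 2.9 8.2 0.1 -68"

```text
clock: 12.0
eef_pos: [561.0, 394.4, 99.6]
tool_rot: [-3.141, 0.004, -1.985]
force: [0.7, -0.3, -0.4]
width: -0.0
gripper_force: 0.2
```

```bash
python3 - <<'E'
from hasp import *
print(ctrl.read_state()['qpos'])
rows([50,60,70,75,78,80],z=95.5,off=14)
E
```

```text
[-0.14254333  1.04276578 -1.04367838  1.50015137  0.95254388  1.15794654
  1.36244636]
50 [-0.0, 1.5, 0.4, -10]
60 [-0.0, 2.9, 0.4, -20]
70 [0.3, 4.3, 0.4, -30]
75 [0.5, 5.0, 0.4, -35]
78 [0.6, 5.4, 0.4, -38]
80 [0.8, 5.6, 0.4, -40]
```

Emit:
play_rows --pt "1 0 1.5 0.3 -8" --pt "1 0 2.2 0.3 -16" --pt "1 0 2.9 0.3 -20" --pt "1 0.3 4.3 0.3 -28" --pt "1 0.5 5.0 0.3 -35" --pt "1 0.6 5.4 0.3 -38" --pt "1 0.6 5.4 0.3 -38"

```text
clock: 12.7
eef_pos: [509.3, 410.2, 96.2]
tool_rot: [-3.138, 0.002, -1.326]
force: [-0.2, 1.3, -0.4]
width: 0.1
gripper_force: 0.0
```

```bash
python3 - <<'E'
from hasp import *
print(ctrl.read_state()['qpos'])
rows([75,80,84],z=97,off=14)
T=tool()
im,W=shot('wrist'); save('w5',im)
z=W[...,2]; h=cv2.cvtColor(im,cv2.COLOR_RGB2HSV); 
t=(z>110)&(z<119)&(np.hypot(W[...,0]-510,W[...,1]-330)<90)&(h[...,1]<90); print('tab',t.sum(),np.median(W[t],0) if t.any() else 0)
E
```

```text
[-0.14664272  1.06886058 -1.15098122  1.59987303  1.04211745  1.18798896
  1.85265925]
75 [0.1, -0.4, -0.1, 3]
80 [-0.0, 0.3, -0.1, -2]
84 [-0.1, 0.8, -0.1, -6]
tab 1352 [496.7019788  401.58381762 115.61531297]
```

Emit:
play_rows --pt "1 0 0.3 0 -2" --pt "1 -0.1 0.6 0 -4" --pt "1 -0.1 0.6 0 -4"

```text
clock: 13.05
eef_pos: [508.5, 410.4, 95.8]
tool_rot: [-3.13, 0.003, -1.259]
force: [9.9, 4.5, 0.1]
width: 0.2
gripper_force: 5.8
```

Emit:
play_rows --pt "1 0 0.2 0 0" --pt "1 0 0.4 0 0" --pt "1 0 0.4 0 0"

```text
clock: 13.35
eef_pos: [508.1, 410.2, 96.0]
tool_rot: [-3.124, 0.004, -1.262]
force: [17.6, 8.3, -3.2]
width: -0.1
gripper_force: 9.5
```

End stop felt. Back off, rise, and check.

Emit:
play_rows --pt "1 0 -2 0 0" --pt "1 0 -2.5 0 10" --pt "1 0 -2.5 -4 10" --pt "1 0 -2.5 -9 18" --pt "1 0 -2.5 -14 26" --pt "1 0 -2.5 -18 34" --pt "1 0 -2.5 -18 34" --pt "1 0 -2.5 -18 34"

```text
clock: 14.15
eef_pos: [522.8, 415.3, 275.3]
tool_rot: [-3.14, 0.002, -1.849]
force: [-0.0, -0.6, -1.6]
width: 0.1
gripper_force: 0.0
```

```bash
cat >> h.py <<'E'
def bottles(cams=('top','scene')):
    "cap-top centres: colour masks at z 125..152 inside bench area"
    out={}
    for c in cams:
        im,W=shot(c); h=cv2.cvtColor(im,cv2.COLOR_RGB2HSV); z=np.nan_to_num(W[...,2])
        for r in ctrl.trace(c,'bottle1'):
            if r['confidence']<.4: continue
            m=r['pixels']&(z>134)&(z<152)
            b=r['pixels']&(z>90)&(z<152)
            if m.sum()>3: out.setdefault(c,[]).append((W[m].mean(0).round(),np.median(h[b],0).round(),round(r['confidence'],2)))
    return out
E
python3 - <<'E'
from h import *
T=tool(); print(T[:3,3])
im,W=shot('wrist')
z=W[...,2]; h=cv2.cvtColor(im,cv2.COLOR_RGB2HSV); near=np.hypot(W[...,0]-533,W[...,1]-335)<95
m=(z>119)&(z<127)&near; print('bar',m.sum(),cv2.minAreaRect(W[m][:,:2].astype(np.float32)))
t=(z>111)&(z<119)&near&(h[...,1]<90)&(np.hypot(W[...,0]-510,W[...,1]-330)>60); print('tab',t.sum(),np.median(W[t],0) if t.any() else 0)
for c,l in bottles().items():
    for x in l: print(c,*x)
im,W=shot('top'); z=W[...,2]; k=(z>85)&(z<108)&(W[...,1]<-120); print('crate',cv2.minAreaRect(W[k][:,:2].astype(np.float32)),np.nanmedian(z[k]))
im,W=shot('scene'); z=W[...,2]; k=(z>85)&(z<108)&(W[...,1]<-120); print('crate',cv2.minAreaRect(W[k][:,:2].astype(np.float32)),np.nanmedian(z[k]))
E
```

```text
[522.76155631 415.2688016  275.27120186]
bar 1763 ((533.92626953125, 335.476318359375), (67.996826171875, 18.036773681640625), 12.340005874633789)
tab 167 [492.30642348 403.23278835 115.96131205]
top [639. 102. 142.] [ 24. 219. 196.] 0.84
top [456. -22. 142.] [  1. 217. 166.] 0.79
top [587.  -5. 142.] [120.  26.  24.] 0.55
scene [496. 143. 141.] [ 11. 140. 107.] 0.96
scene [645. 102. 141.] [ 23. 153. 111.] 0.89
scene [595.  -5. 141.] [18. 26. 47.] 0.79
scene [464. -22. 141.] [  2. 140. 100.] 0.75
crate ((646.5772094726562, -279.42578125), (599.848876953125, 277.2141418457031), 6.740640640258789) 92.77836217667891
crate ((648.5064697265625, -278.72314453125), (602.8021850585938, 278.1369323730469), 6.826507568359375) 92.82292200568014
```

Hasp is at 1.60 rad and the handle at OFF. Next is the orange bottle.

```bash
python3 - <<'E'
from h import *
print(go(492,143,270))
E
```

```text
[26.94 -4.55  0.27]
```

Emit:
play_rows --pt "0 5 -1 0 8" --pt "0 10 -2 0 16" --pt "0 15 -3 0 24" --pt "0 20 -4 0 32" --pt "0 24 -4.5 0 40" --pt "0 27 -4.6 0 48" --pt "0 27 -4.6 0 56" --pt "0 27 -4.6 0 64" --pt "0 27 -4.6 0 72" --pt "0 27 -4.6 0 80"

```text
clock: 15.5
eef_pos: [492.2, 142.5, 273.4]
tool_rot: [3.141, -0.001, 3.031]
force: [0.8, 0.1, -0.6]
width: 85.5
gripper_force: 0.0
```

```bash
cat >> h.py <<'E'
def caps(name='', lo=132, hi=150):
    "cap tops seen by wrist cam"
    im,W=shot('wrist'); T=tool()
    if name: save(name,im)
    h=cv2.cvtColor(im,cv2.COLOR_RGB2HSV); z=np.nan_to_num(W[...,2]); m=((z>lo)&(z<hi)).astype(np.uint8)
    n,lab,st,ce=cv2.connectedComponentsWithStats(m)
    for i in range(1,n):
        if st[i,4]<60: continue
        k=lab==i; (x,y),r=cv2.minEnclosingCircle(W[k][:,:2].astype(np.float32)); 
        print('cap',st[i,4],W[k].mean(0).round(1),'circ',round(x,1),round(y,1),round(r,1),'hsv',np.median(h[k],0),'go',go(x,y))
E
python3 - <<'E'
from h import *
print(ctrl.read_state()['qpos'],ctrl.read_state()['tool_rot'],tool()[:3,3]); caps()
E
```

```text
[ 0.29066969  0.51349366 -0.93858006  1.8187675   0.47296356  1.05305798
  0.63071481] [ 3.14149639e+00 -6.58864204e-04  3.03063458e+00] [492.20720045 142.53104129 273.35267722]
cap 1020 [456.7 -20.2 141. ] circ 456.8 -22.1 14.4 hsv [  2. 250. 147.] go [  1.62 -16.77   0.  ]
cap 860 [488.8 143.8 141.7] circ 489.9 143.7 14.0 hsv [ 15. 226. 156.] go [0.25 0.08 0.  ]
cap 678 [637.1 103.  140.8] circ 639.7 102.2 14.3 hsv [ 26. 255. 164.] go [-15.12  -2.31  -0.  ]
```

Emit:
play_rows --pt "0 0.2 0.1 4 0" --pt "0 0.2 0.1 8 0" --pt "0 0.2 0.1 12 0" --pt "0 0.2 0.1 16 0" --pt "0 0.2 0.1 17.8 0" --pt "0 0.2 0.1 17.8 0" --pt "1 0.2 0.1 17.8 0" --pt "1 0.2 0.1 17.8 0" --pt "1 0.2 0.1 17.8 0" --pt "1 0.2 0.1 17.8 0"

```text
clock: 16.55
eef_pos: [491.2, 143.9, 96.6]
tool_rot: [3.141, 0.002, 3.036]
force: [0.3, -0.7, 0.2]
width: 28.4
gripper_force: 0.6
```

```bash
python3 - <<'E'
from h import *
print(go(470,-60,280)); im,W=shot('top'); save('t6',cv2.resize(im[200:320,330:465],None,fx=4,fy=4))
z=W[...,2]; k=(z>80)&(z<108)&(np.abs(W[...,1]+293)<170)&(np.abs(W[...,0]-483)<170); print('crate',cv2.minAreaRect(W[k][:,:2].astype(np.float32)),np.nanmedian(z[k]))
E
```

```text
[ -0.07 -20.49 -18.35]
crate ((485.59039306640625, -299.4054870605469), (253.52734375, 250.39894104003906), 0.3855091333389282) 92.767334760925
```

View pics/t6.png

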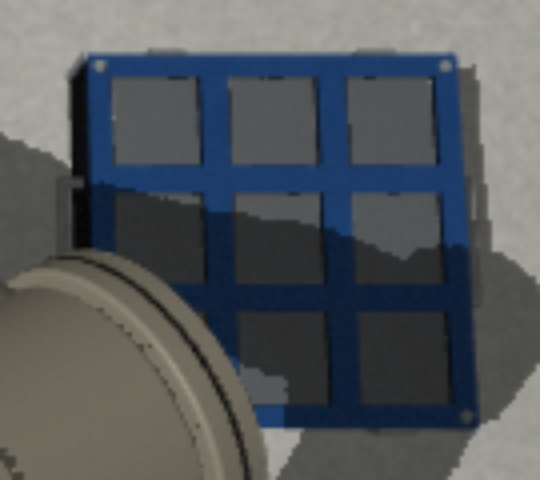

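Emit:
play_rows --pt "1 0.1 0 0 0" --pt "1 0.1 0 -0.5 0" --pt "1 0.1 0 -5 0" --pt "1 0.1 0 -10 0" --pt "1 0.1 0 -15 0" --pt "1 0.1 0 -18.8 0" --pt "1 0.1 -5 -18.8 0" --pt "1 0.1 -10 -18.8 0" --pt "1 0 -15 -18.8 0" --pt "1 0 -20 -18.8 0"

```text
clock: 17.6
eef_pos: [468.3, -56.8, 283.6]
tool_rot: [-3.141, -0.001, 3.037]
force: [1.6, -0.5, -3.5]
width: 27.1
gripper_force: 60.8
```

Emit:
play_rows --pt "1 0 -5 0 0" --pt "1 0 -10 0 0" --pt "1 0 -15 0 0" --pt "1 0 -20 0 0" --pt "1 0 -20 0 0" --pt "1 0 -20 0 0"

```text
clock: 18.2
eef_pos: [447.3, -254.9, 283.0]
tool_rot: [3.14, -0.002, 3.033]
force: [0.5, 0.9, -4.4]
width: 26.7
gripper_force: 61.2
```

```bash
python3 - <<'E'
from h import *
s=ctrl.read_state();print(s['force'],s['width'],s['qpos'],tool()[:3,3])
im,W=shot('wrist'); save('w7',im)
z=W[...,2]; k=(z>91)&(z<100)&(np.abs(W[...,1]+293)<170)&(np.abs(W[...,0]-483)<170); print('crate',cv2.minAreaRect(W[k][:,:2].astype(np.float32)),np.nanmedian(z[k]))
E
```

```text
[ 0.48414774  0.90665413 -4.40305574] 26.72024454651707 [ 1.10770453  0.51663147 -0.97060736  1.79745727  0.47725086  1.08595072
  1.42843913] [ 447.26882759 -254.85087545  282.9826677 ]
crate ((478.57513427734375, -299.8580322265625), (250.76783752441406, 238.0820770263672), 89.5875244140625) 94.73394068582093
```

View pics/w7.png

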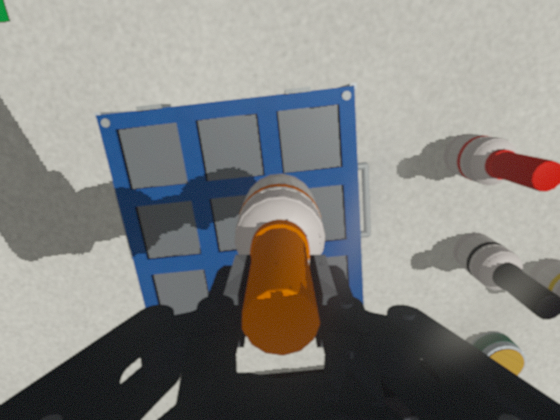

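Crate cover spans (100,90)–(365,310); flaps visible, top row fully unobstructed. I'll measure the openings.

```bash
python3 - <<'E'
from h import *
for cam in ('wrist','top'):
    im,W=shot(cam); h=cv2.cvtColor(im,cv2.COLOR_RGB2HSV).astype(int); z=np.nan_to_num(W[...,2])
    reg=(np.abs(W[...,1]+295)<135)&(np.abs(W[...,0]-483)<135)&(z>80)&(z<101)
    blue=reg&(np.abs(h[...,0]-110)<15)&(h[...,1]>130)
    m=(reg&~blue).astype(np.uint8); m=cv2.morphologyEx(m,cv2.MORPH_OPEN,np.ones((3,3)))
    n,l,st,_=cv2.connectedComponentsWithStats(m)
    print(cam,'blue',cv2.minAreaRect(W[blue][:,:2].astype(np.float32)),np.median(z[blue]))
    for i in range(1,n):
        if st[i,4]>(600 if cam=='wrist' else 100):
            r=cv2.minAreaRect(W[l==i][:,:2].astype(np.float32)); print(np.round(r[0],1),np.round(r[1],1),round(r[2],1),np.median(z[l==i]).round(1))
E
```

```text
wrist blue ((477.5088806152344, -298.4002685546875), (226.1742706298828, 244.1267852783203), 0.04744694381952286) 95.13495770762631
[ 408.6 -219.7] [62.2 59.2] 0.1 90.9
[ 408.5 -299.4] [61.2 59.4] 0.2 90.9
[ 408.6 -376.2] [60.9 62.5] 0.3 90.9
[ 510.1 -199.3] [109.3  48.3] 0.6 92.3
[ 487. -309.] [39.9 62.6] 89.8 90.9
[ 486.8 -376.2] [62.  62.3] 0.5 90.9
[ 562.6 -376.3] [61.5 58.2] 89.9 90.9
top blue ((485.2526550292969, -297.35455322265625), (246.6656494140625, 243.10621643066406), 89.95426940917969) 94.89437399854887
[ 565.2 -221. ] [59.1 58.6] 89.5 90.8
[ 564.9 -298.5] [60.8 57.9] 89.9 90.8
[ 564.9 -375.1] [57.4 59.2] 0.1 90.9
[ 485.9 -220. ] [60.4 58.7] 89.9 90.9
[ 499.2 -292. ] [32.3 48.2] 0.3 90.7
[ 407.7 -220.2] [57.  60.8] 0.2 90.9
[ 403.8 -297.2] [49. 59.] 0.2 91.0
[ 397.5 -364.6] [36.1 35.3] 0.1 91.0
```

```bash
python3 - <<'E'
from h import *
print(go(408.5,-220,197))
E
```

```text
[4.31 2.79 8.68]
```

Emit:
play_rows --pt "1 4.3 2.8 0 0" --pt "1 4.3 2.8 4 0" --pt "1 4.3 2.8 8 0" --pt "1 4.3 2.8 8.5 0" --pt "1 4.3 2.8 8.5 0" --pt "1 4.3 2.8 8.5 0"

```text
clock: 18.95
eef_pos: [410.5, -221.1, 200.2]
tool_rot: [-3.141, 0.003, 3.038]
force: [-0.1, -0.2, -3.0]
width: 26.8
gripper_force: 61.1
```

Emit:
play_rows --pt "1 0 0 0.4 0" --pt "1 0 0 0.8 0" --pt "1 0 0 1.2 0" --pt "1 0 0 1.2 0"

```text
clock: 19.35
eef_pos: [408.4, -221.6, 186.3]
tool_rot: [3.142, -0.001, 3.036]
force: [-0.6, -0.2, -3.8]
width: 26.8
gripper_force: 61.2
```

Emit:
play_rows --pt "1 0 0 0.3 0" --pt "1 0 0 0.6 0" --pt "1 0 0 0.6 0"

```text
clock: 19.65
eef_pos: [408.5, -221.5, 180.3]
tool_rot: [3.141, -0.001, 3.036]
force: [-0.7, -0.0, -2.5]
width: 26.7
gripper_force: 61.2
```

Emit:
play_rows --pt "1 0 0 0.3 0" --pt "1 0 0 0.5 0" --pt "1 0 0 0.5 0"

```text
clock: 19.95
eef_pos: [408.3, -221.5, 175.3]
tool_rot: [3.141, -0.001, 3.036]
force: [-1.9, -0.4, -2.6]
width: 26.7
gripper_force: 61.2
```

Emit:
play_rows --pt "1 0 0 0.3 0" --pt "1 0 0 0.4 0" --pt "1 0 0 0.4 0"

```text
clock: 20.25
eef_pos: [408.4, -221.5, 171.4]
tool_rot: [3.142, -0.001, 3.036]
force: [0.4, -0.9, -3.0]
width: 26.5
gripper_force: 61.2
```

Well (408,-220) is empty; keep lowering.

Emit:
play_rows --pt "1 0 0.1 0.7 0" --pt "1 0 0.1 1.4 0" --pt "1 0 0.1 2.1 0" --pt "1 0 0.1 2.1 0"

```text
clock: 20.65
eef_pos: [407.8, -220.3, 149.4]
tool_rot: [3.141, -0.002, 3.037]
force: [-1.6, -0.2, -3.9]
width: 26.9
gripper_force: 61.2
```

Emit:
play_rows --pt "1 0 0 0.8 0" --pt "1 0 0 1.6 0" --pt "1 0 0 2.4 0" --pt "1 0 0 3.2 0" --pt "1 0 0 3.2 0"

```text
clock: 21.15
eef_pos: [408.0, -220.3, 117.5]
tool_rot: [3.141, -0.002, 3.036]
force: [-0.8, 0.1, -3.4]
width: 26.7
gripper_force: 61.1
```

Emit:
play_rows --pt "1 0 0 0.5 0" --pt "1 0 0 1.0 0" --pt "1 0 0 1.0 0"

```text
clock: 21.45
eef_pos: [408.5, -220.5, 108.1]
tool_rot: [3.141, -0.001, 3.036]
force: [-0.5, 0.1, -3.4]
width: 26.5
gripper_force: 61.1
```

Emit:
play_rows --pt "1 0 0 0.2 0" --pt "1 0 0 0.35 0" --pt "1 0 0 0.35 0"

```text
clock: 21.75
eef_pos: [408.8, -220.5, 105.1]
tool_rot: [-3.142, 0.0, 3.036]
force: [-1.1, 0.3, -3.3]
width: 26.6
gripper_force: 61.1
```

Emit:
play_rows --pt "1 0 0 0.1 0" --pt "1 0 0 0.15 0" --pt "1 0 0 0.15 0"

```text
clock: 22.05
eef_pos: [409.0, -220.6, 104.9]
tool_rot: [-3.14, 0.001, 3.036]
force: [-3.5, 0.8, 12.1]
width: 26.5
gripper_force: 63.0
```

Standing on the floor. Release and rise.

Emit:
play_rows --pt "1 0 0 -0.1 0" --pt "0.4 0 0 -0.1 0" --pt "0.4 0 0 -0.1 0" --pt "0.4 0 0 -0.1 0" --pt "0.4 0 0 -3 0" --pt "0.2 0 0 -7 0" --pt "0 0 0 -12 0" --pt "0 0 0 -17 0" --pt "0 -2 4 -17 0" --pt "0 -4 4 -17 0"

```text
clock: 23.05
eef_pos: [454.2, -182.2, 276.1]
tool_rot: [3.142, 0.005, 3.038]
force: [0.5, -0.3, 0.7]
width: 85.6
gripper_force: 0.0
```

```bash
python3 - <<'E'
from h import *
print(tool()[:3,3])
for c,l in bottles().items():
    for x in l: print(c,*x)
print(go(458,-21,273))
caps()
E
```

```text
[ 454.1916659  -182.19030095  276.13908643]
top [ 405. -217.  149.] [ 14. 235. 151.] 0.9
top [638. 102. 141.] [ 24. 220. 174.] 0.82
top [588.  -5. 142.] [120.  27.  20.] 0.6
top [456. -22. 142.] [  1. 219. 146.] 0.56
scene [594.  -5. 141.] [19. 25. 50.] 0.98
scene [645. 102. 141.] [ 22. 142. 116.] 0.97
scene [463. -22. 141.] [  2. 136. 103.] 0.96
scene [ 415. -219.  145.] [ 10. 156. 103.] 0.87
[ 1.14 16.37  0.02]
cap 549 [ 405.  -218.4  148.2] circ 406.0 -219.7 13.9 hsv [ 17. 255. 188.] go [ 4.18 -3.92  0.01]
cap 998 [455.6 -24.9 141.1] circ 456.5 -23.1 14.2 hsv [  2. 193. 185.] go [ 1.23 16.16  0.  ]
cap 788 [586.6  -7.4 140.6] circ 589.7 -5.9 14.8 hsv [23. 18. 69.] go [-11.84  19.27  -0.02]
```

Emit:
play_rows --pt "0 0.6 5 0 0" --pt "0 1.2 10 0 0" --pt "0 1.2 15 0 0" --pt "0 1.2 16.2 0 0" --pt "0 1.2 16.2 0 0" --pt "0 1.2 16.2 0 0"

```text
clock: 23.9
eef_pos: [457.2, -24.3, 273.1]
tool_rot: [-3.14, -0.001, 3.035]
force: [-0.9, -0.8, -0.6]
width: 85.4
gripper_force: 0.0
```

```bash
python3 - <<'E'
from h import *
print(tool()[:3,3]);caps()
E
```

```text
[457.21461742 -24.31444111 273.12723253]
cap 873 [ 405.2 -213.9  144.9] circ 406.0 -219.5 14.6 hsv [ 15. 255. 125.] go [  3.   -19.91   0.03]
cap 852 [455.9 -22.6 141.6] circ 456.8 -22.7 13.9 hsv [  2. 203. 155.] go [ 0.07  0.21 -0.  ]
cap 702 [586.8  -5.3 140.9] circ 589.4 -5.4 14.3 hsv [30. 18. 46.] go [-12.93   3.35  -0.02]
```

Emit:
play_rows --pt "0 0.1 0.2 5 0" --pt "0 0.1 0.2 10 0" --pt "0 0.1 0.2 15 0" --pt "0 0.1 0.2 17.7 0" --pt "0 0.1 0.2 17.7 0" --pt "1 0.1 0.2 17.7 0" --pt "1 0.1 0.2 17.7 0" --pt "1 0.1 0.2 17.7 0" --pt "1 0.1 0.2 17.7 0" --pt "1 0.1 0.2 17.7 0"

```text
clock: 24.95
eef_pos: [457.9, -21.7, 97.9]
tool_rot: [-3.14, 0.002, 3.035]
force: [-0.3, -3.5, 7.0]
width: 26.7
gripper_force: 58.4
```

Emit:
play_rows --pt "1 0 0 0 0" --pt "1 0 0 -0.5 0" --pt "1 0 0 -5 0" --pt "1 0 0 -10 0" --pt "1 0 0 -15 0" --pt "1 0 0 -18.5 0" --pt "1 0 -5 -18.5 0" --pt "1 0 -10 -18.5 0" --pt "1 0 -15 -18.5 0" --pt "1 0 -15 -18.5 0"

```text
clock: 25.95
eef_pos: [438.7, -178.1, 280.7]
tool_rot: [-3.138, -0.003, 3.024]
force: [-0.5, -0.1, -2.8]
width: 27.0
gripper_force: 60.8
```

```bash
python3 - <<'E'
from h import *
s=ctrl.read_state();print(s['force'],s['width'],tool()[:3,3]); print(go(486.5,-220,197),go(408.5,-298,197))
E
```

```text
[-0.47114199 -0.05785524 -2.81086536] 26.974348810659134 [ 438.72636162 -178.09977833  280.65688003]
[-5.26 -3.57  8.36] [  1.57 -12.23   8.42]
```

Emit:
play_rows --pt "1 -2.5 -2 0 0" --pt "1 -5 -4 0 0" --pt "1 -5 -4 4 0" --pt "1 -5 -4 8 0" --pt "1 -5 -4 8 0" --pt "1 -5 -4 8 0" --pt "1 -5 -4 8 0"

```text
clock: 26.65
eef_pos: [488.4, -214.4, 203.8]
tool_rot: [-3.141, 0.004, 3.037]
force: [-0.3, 0.4, -2.8]
width: 27.1
gripper_force: 60.6
```

```bash
python3 - <<'E'
from h import *
s=ctrl.read_state();print(s['force'],s['width'],tool()[:3,3]); print(go(486.5,-220,187))
E
```

```text
[-0.27769354  0.39584582 -2.80688759] 27.079544430200453 [ 488.35172683 -214.36828404  203.75451685]
[ 0.13 -0.58  1.68]
```

Emit:
play_rows --pt "1 0.1 -0.6 0 0" --pt "1 0.1 -0.6 0.8 0" --pt "1 0.1 -0.6 1.6 0" --pt "1 0.1 -0.6 1.6 0"

```text
clock: 27.05
eef_pos: [485.4, -221.2, 185.7]
tool_rot: [-3.14, 0.001, 3.036]
force: [0.2, -1.8, 1.2]
width: 26.6
gripper_force: 61.2
```

Emit:
play_rows --pt "1 0 0 0.3 0" --pt "1 0 0 0.6 0" --pt "1 0 0 0.6 0"

```text
clock: 27.35
eef_pos: [486.6, -221.0, 184.8]
tool_rot: [-3.136, 0.003, 3.036]
force: [-11.5, 0.2, 43.0]
width: 26.9
gripper_force: 65.6
```

Emit:
play_rows --pt "1 0 0 0.3 0" --pt "1 0 0 0.5 0" --pt "1 0 0 0.5 0"

```text
clock: 27.65
eef_pos: [489.0, -222.6, 183.8]
tool_rot: [-3.131, 0.009, 3.035]
force: [-15.5, -2.4, 68.6]
width: 26.9
gripper_force: 67.8
```

Emit:
play_rows --pt "1 0 0 -1 0" --pt "1 0 0 -3 0" --pt "1 -0.4 -4 -3 0" --pt "1 -0.8 -7.8 -3 0" --pt "1 -0.8 -7.8 -3 0" --pt "1 -0.8 -7.8 -3 0"

```text
clock: 28.25
eef_pos: [484.2, -299.6, 203.6]
tool_rot: [3.14, -0.001, 3.034]
force: [-0.8, 0.5, -3.3]
width: 26.9
gripper_force: 60.6
```

```bash
python3 - <<'E'
from h import *
s=ctrl.read_state();print(s['force'],s['width'],tool()[:3,3],s['tool_rot']); print(go(486.5,-298,188))
T=tool();im,W=shot('wrist'); save('w8',im); L=(W-T[:3,3])@T[:3,:3]
k=(np.abs(L[...,1])<16)&(np.abs(L[...,0])<20)&(L[...,2]<20)&(L[...,2]>-70)&(im[...,0]>im[...,1]*2.0)&(im[...,0]>60)
print('captop in tool',k.sum(),np.percentile(L[k],[2,50,98],axis=0))
E
```

```text
[-0.83988646  0.54166762 -3.33098907] 26.89848915776153 [ 484.19453851 -299.61859694  203.61477534] [ 3.14034189e+00 -1.23509506e-03  3.03364176e+00]
[-0.21  0.18  1.56]
captop in tool 8211 [[ -9.0327452  -11.86852569 -46.2699908 ]
 [  9.9120041    1.04138824 -42.69229518]
 [ 16.02025265  13.95381351  15.20753065]]
```

View pics/w8.png

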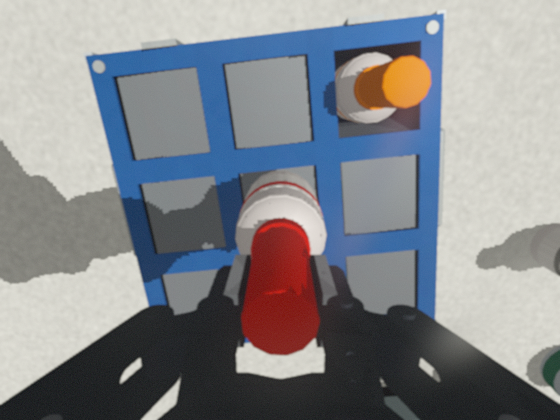

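Red bottle held upright without slip; orange stands in its well at (395,85). Probe the centre well.

Emit:
play_rows --pt "1 -0.2 0.1 0.8 0" --pt "1 -0.2 0.1 1.6 0" --pt "1 -0.2 0.1 1.9 0" --pt "1 -0.2 0.1 1.9 0"

```text
clock: 28.7
eef_pos: [486.7, -297.4, 184.8]
tool_rot: [3.141, -0.002, 3.038]
force: [-0.4, -0.4, -3.1]
width: 26.6
gripper_force: 60.8
```

Emit:
play_rows --pt "1 0 0 0.2 0" --pt "1 0 0 0.4 0" --pt "1 0 0 0.4 0"

```text
clock: 29.0
eef_pos: [487.1, -298.2, 181.6]
tool_rot: [-3.142, 0.0, 3.036]
force: [0.1, 1.0, -2.2]
width: 26.3
gripper_force: 60.7
```

Emit:
play_rows --pt "1 0 0 0.2 0" --pt "1 0 0 0.4 0" --pt "1 0 0 0.4 0"

```text
clock: 29.3
eef_pos: [486.8, -298.3, 177.3]
tool_rot: [-3.142, -0.001, 3.036]
force: [-0.1, 0.5, -2.1]
width: 26.7
gripper_force: 60.7
```

Emit:
play_rows --pt "1 0 0 0.2 0" --pt "1 0 0 0.5 0" --pt "1 0 0 0.5 0"

```text
clock: 29.6
eef_pos: [486.6, -298.2, 172.1]
tool_rot: [3.141, -0.001, 3.036]
force: [-1.1, -0.1, -2.0]
width: 26.8
gripper_force: 60.7
```

Empty. Lower (floor expected near TCP 105.5).

Emit:
play_rows --pt "1 0 0 0.8 0" --pt "1 0 0 1.6 0" --pt "1 0 0 2.4 0" --pt "1 0 0 3.2 0" --pt "1 0 0 4.0 0" --pt "1 0 0 4.0 0"

```text
clock: 30.2
eef_pos: [486.4, -297.9, 131.2]
tool_rot: [3.141, -0.002, 3.037]
force: [-0.5, -0.1, -3.6]
width: 26.7
gripper_force: 60.7
```

Emit:
play_rows --pt "1 0 0 0.8 0" --pt "1 0 0 1.6 0" --pt "1 0 0 2.2 0" --pt "1 0 0 2.2 0"

```text
clock: 30.6
eef_pos: [486.4, -298.0, 109.6]
tool_rot: [3.141, -0.002, 3.036]
force: [-0.2, 0.3, -3.0]
width: 26.8
gripper_force: 60.7
```

Emit:
play_rows --pt "1 0 0 0.2 0" --pt "1 0 0 0.3 0" --pt "1 0 0 0.3 0"

```text
clock: 30.9
eef_pos: [487.1, -298.2, 107.7]
tool_rot: [-3.142, 0.0, 3.036]
force: [-0.7, -0.2, -3.2]
width: 26.9
gripper_force: 60.7
```

Emit:
play_rows --pt "1 0 0 0.15 0" --pt "1 0 0 0.3 0" --pt "1 0 0 0.3 0"

```text
clock: 31.2
eef_pos: [487.3, -298.3, 105.2]
tool_rot: [-3.141, 0.001, 3.036]
force: [-1.9, 0.3, 2.5]
width: 26.7
gripper_force: 61.4
```

Emit:
play_rows --pt "0.4 0 0 0 0" --pt "0.4 0 0 0 0" --pt "0.4 0 0 0 0" --pt "0.4 0 0 -3 0" --pt "0.2 0 0 -7 0" --pt "0 0 0 -12 0" --pt "0 0 0 -17 0" --pt "0 -2 5 -17 0" --pt "0 -4 10 -17 0" --pt "0 -6 15 -17 0"

```text
clock: 32.2
eef_pos: [557.8, -164.7, 275.3]
tool_rot: [-3.141, 0.001, 3.034]
force: [0.1, -0.3, 0.2]
width: 85.1
gripper_force: 0.0
```

```bash
python3 - <<'E'
from h import *
print(tool()[:3,3]); caps(); print(go(590,-5.5,273))
E
```

```text
[ 557.80608779 -164.71791611  275.25404399]
cap 489 [ 414.4 -216.   144.9] circ 409.0 -218.2 12.7 hsv [ 16. 255. 145.] go [14.61 -7.98 -0.16]
cap 758 [ 483.3 -292.2  145.8] circ 484.1 -296.2 14.3 hsv [  2. 243. 170.] go [  6.41 -15.05  -0.17]
cap 931 [588.   -7.3 141. ] circ 589.2 -5.4 14.3 hsv [30. 14. 51.] go [-1.34 14.88  0.14]
[-1.42 14.88  0.47]
```

Emit:
play_rows --pt "0 -0.5 5 0 0" --pt "0 -1.2 10 0 0" --pt "0 -1.2 14 0 0" --pt "0 -1.2 15 0 0" --pt "0 -1.2 15 0 0" --pt "0 -1.2 15 0 0" --pt "0 -1.2 15 0 0"

```text
clock: 32.95
eef_pos: [584.7, -20.3, 274.2]
tool_rot: [-3.14, -0.0, 3.033]
force: [1.0, 0.2, -0.0]
width: 85.2
gripper_force: 0.0
```

```bash
python3 - <<'E'
from h import *
print(tool()[:3,3]);caps()
E
```

```text
[584.71268715 -20.29960603 274.23110558]
cap 841 [588.4  -5.3 141.7] circ 589.7 -5.3 14.0 hsv [30. 16. 45.] go [-0.33  1.53 -0.  ]
cap 857 [637.9 100.6 141. ] circ 639.6 101.9 14.0 hsv [ 26. 255. 182.] go [-4.13 12.73 -0.02]
```

Emit:
play_rows --pt "0 -0.3 1.5 3 0" --pt "0 -0.3 1.5 8 0" --pt "0 -0.3 1.5 13 0" --pt "0 -0.3 1.5 17.6 0" --pt "0 -0.3 1.5 17.6 0" --pt "1 -0.3 1.5 17.6 0" --pt "1 -0.3 1.5 17.6 0" --pt "1 -0.3 1.5 17.6 0" --pt "1 -0.3 1.5 17.6 0" --pt "1 -0.3 1.5 17.6 0"

```text
clock: 34.0
eef_pos: [590.7, -4.1, 100.7]
tool_rot: [-3.14, 0.003, 3.036]
force: [-0.2, -2.4, 7.5]
width: 26.7
gripper_force: 58.6
```

Emit:
play_rows --pt "1 0 0 0 0" --pt "1 0 0 -0.5 0" --pt "1 0 0 -5 0" --pt "1 0 0 -10 0" --pt "1 0 0 -15 0" --pt "1 0 0 -18.5 0" --pt "1 0 -5 -18.5 0" --pt "1 0 -10 -18.5 0" --pt "1 0 -15 -18.5 0" --pt "1 0 -20 -18.5 0"

```text
clock: 35.0
eef_pos: [567.4, -203.6, 284.0]
tool_rot: [-3.141, -0.0, 3.037]
force: [1.4, -0.4, -2.9]
width: 26.9
gripper_force: 60.4
```

Emit:
play_rows --pt "1 0 0 0 0" --pt "1 0 0 0 0"

```text
clock: 35.2
eef_pos: [567.4, -203.5, 283.3]
tool_rot: [3.141, -0.001, 3.033]
force: [-0.3, 1.0, -2.1]
width: 26.7
gripper_force: 60.8
```

```bash
python3 - <<'E'
from h import *
s=ctrl.read_state();print(s['force'],s['width'],tool()[:3,3]); print(go(564.5,-220,200),go(564.5,-298,200))
E
```

```text
[-0.28701344  1.02850049 -2.09153182] 26.721331754962172 [ 567.37906175 -203.51034195  283.2653097 ]
[ 0.1  -1.68  8.33] [-0.75 -9.43  8.32]
```

Emit:
play_rows --pt "1 0.1 -1.7 0 0" --pt "1 0.1 -1.7 4 0" --pt "1 0.1 -1.7 8 0" --pt "1 0.1 -1.7 9.2 0" --pt "1 0.1 -1.7 9.2 0" --pt "1 0.1 -1.7 9.2 0"

```text
clock: 35.8
eef_pos: [567.0, -217.9, 193.2]
tool_rot: [3.141, 0.003, 3.038]
force: [0.6, 0.7, -2.1]
width: 26.4
gripper_force: 61.1
```

Emit:
play_rows --pt "1 0 0 0.2 0" --pt "1 0 0 0.5 0" --pt "1 0 0 0.5 0"

```text
clock: 36.1
eef_pos: [567.1, -218.4, 189.2]
tool_rot: [-3.141, 0.004, 3.036]
force: [-2.3, 0.9, 7.6]
width: 26.7
gripper_force: 62.1
```

Emit:
play_rows --pt "1 0.2 -0.1 -0.6 0" --pt "1 0.2 -0.1 -0.6 0" --pt "1 0.2 -0.1 0 0" --pt "1 0.2 -0.1 0.2 0" --pt "1 0.2 -0.1 0.2 0"

```text
clock: 36.6
eef_pos: [564.6, -219.8, 188.1]
tool_rot: [-3.139, 0.003, 3.036]
force: [-5.9, 0.1, 22.1]
width: 26.8
gripper_force: 63.5
```

Jar there. Next well (564,-298).

Emit:
play_rows --pt "1 0 0 -1 0" --pt "1 0 0 -2 0" --pt "1 -0.4 -4 -2 0" --pt "1 -0.8 -7.8 -2 0" --pt "1 -0.8 -7.8 -2 0" --pt "1 -0.8 -7.8 -2 0" --pt "1 -0.8 -7.8 -1 0" --pt "1 -0.8 -7.8 -0.6 0" --pt "1 -0.8 -7.8 -0.6 0"

```text
clock: 37.5
eef_pos: [562.7, -296.6, 189.5]
tool_rot: [3.141, -0.002, 3.038]
force: [-0.4, -1.3, -1.8]
width: 26.9
gripper_force: 61.0
```

Emit:
play_rows --pt "1 0 0 0.2 0" --pt "1 0 0 0.5 0" --pt "1 0 0 0.5 0"

```text
clock: 37.8
eef_pos: [563.2, -297.7, 185.4]
tool_rot: [3.142, -0.0, 3.037]
force: [-1.1, 0.4, -2.3]
width: 26.8
gripper_force: 61.1
```

Emit:
play_rows --pt "1 -0.1 0 0.2 0" --pt "1 -0.1 0 0.5 0" --pt "1 -0.1 0 0.5 0"

```text
clock: 38.1
eef_pos: [563.9, -298.2, 180.2]
tool_rot: [-3.141, -0.001, 3.036]
force: [-1.5, 0.1, -2.5]
width: 26.7
gripper_force: 61.1
```

Emit:
play_rows --pt "1 0 0 0.2 0" --pt "1 0 0 0.5 0" --pt "1 0 0 0.5 0"

```text
clock: 38.4
eef_pos: [563.8, -298.2, 175.1]
tool_rot: [-3.142, -0.001, 3.036]
force: [-0.7, 1.4, -2.6]
width: 26.7
gripper_force: 61.1
```

Empty (base ≈75). Lower; floor expected at TCP ≈108.

Emit:
play_rows --pt "1 0 0 0.8 0" --pt "1 0 0 1.6 0" --pt "1 0 0 2.4 0" --pt "1 0 0 3.2 0" --pt "1 0 0 4.0 0" --pt "1 0 0 4.0 0"

```text
clock: 39.0
eef_pos: [563.2, -297.8, 133.9]
tool_rot: [3.141, -0.003, 3.036]
force: [-0.7, 1.3, -2.9]
width: 26.3
gripper_force: 61.1
```

Emit:
play_rows --pt "1 0 0 0.8 0" --pt "1 0 0 1.6 0" --pt "1 0 0 2.2 0" --pt "1 0 0 2.2 0"

```text
clock: 39.4
eef_pos: [563.4, -297.9, 112.4]
tool_rot: [3.141, -0.002, 3.036]
force: [-1.1, -0.1, -3.4]
width: 26.5
gripper_force: 61.1
```

Emit:
play_rows --pt "1 0 0 0.15 0" --pt "1 0 0 0.3 0" --pt "1 0 0 0.3 0"

```text
clock: 39.7
eef_pos: [564.3, -298.0, 110.7]
tool_rot: [-3.142, 0.0, 3.036]
force: [-0.5, -0.8, -2.5]
width: 26.5
gripper_force: 61.1
```

Emit:
play_rows --pt "1 0 0 0.15 0" --pt "1 0 0 0.3 0" --pt "1 0 0 0.3 0"

```text
clock: 40.0
eef_pos: [564.7, -298.2, 108.7]
tool_rot: [-3.141, 0.001, 3.036]
force: [-0.8, 0.0, 4.6]
width: 26.5
gripper_force: 61.7
```

Emit:
play_rows --pt "0.4 0 0 0 0" --pt "0.4 0 0 0 0" --pt "0.4 0 0 0 0" --pt "0.4 0 0 -3 0" --pt "0.2 0 0 -7 0" --pt "0 0 0 -12 0" --pt "0 0 0 -16.5 0" --pt "0 -0.4 5 -16.5 0" --pt "0 -0.8 10 -16.5 0" --pt "0 -1.2 15 -16.5 0"

```text
clock: 41.0
eef_pos: [592.1, -149.3, 273.1]
tool_rot: [3.142, 0.001, 3.035]
force: [0.7, -0.6, 0.0]
width: 85.6
gripper_force: 0.0
```

Emit:
play_rows --pt "0 -0.4 5 0 0" --pt "0 -0.8 10 0 0" --pt "0 -1.2 15 0 0" --pt "0 -1.6 20 0 0" --pt "0 -2.2 25.5 0 0" --pt "0 -2.2 25.5 0 0" --pt "0 -2.2 25.5 0 0" --pt "0 -2.2 25.5 0 0"

```text
clock: 41.8
eef_pos: [640.6, 99.0, 272.2]
tool_rot: [-3.14, -0.0, 3.035]
force: [-0.4, -0.2, -0.6]
width: 85.1
gripper_force: 0.0
```

```bash
python3 - <<'E'
from h import *
print(tool()[:3,3]);caps()
E
```

```text
[640.5892933   98.98154182 272.22877642]
cap 855 [639.  102.2 141.7] circ 640.0 102.1 13.9 hsv [ 26. 255. 163.] go [ 0.11  0.38 -0.  ]
```

Emit:
play_rows --pt "0 0.1 0.3 4 0" --pt "0 0.1 0.3 9 0" --pt "0 0.1 0.3 14 0" --pt "0 0.1 0.3 17.5 0" --pt "0 0.1 0.3 17.5 0" --pt "1 0.1 0.3 17.5 0" --pt "1 0.1 0.3 17.5 0" --pt "1 0.1 0.3 17.5 0" --pt "1 0.1 0.3 17.5 0" --pt "1 0.1 0.3 17.5 0"

```text
clock: 42.85
eef_pos: [640.9, 103.1, 99.6]
tool_rot: [-3.141, 0.003, 3.036]
force: [-0.7, -2.1, 5.9]
width: 26.8
gripper_force: 58.5
```

Emit:
play_rows --pt "1 0 0 0 0" --pt "1 0 0 -0.5 0" --pt "1 0 0 -5 0" --pt "1 0 0 -10 0" --pt "1 0 0 -15 0" --pt "1 0 0 -18.5 0" --pt "1 0 -5 -18.5 0" --pt "1 0 -10 -18.5 0" --pt "1 0 -15 -18.5 0" --pt "1 0 -20 -18.5 0"

```text
clock: 43.85
eef_pos: [617.8, -96.9, 282.6]
tool_rot: [-3.141, -0.001, 3.037]
force: [1.0, -0.8, -3.3]
width: 27.0
gripper_force: 60.7
```

Emit:
play_rows --pt "1 0 -5 0 0" --pt "1 1 -10 0 0" --pt "1 2 -15 0 0" --pt "1 2 -15 0 0" --pt "1 2 -15 0 0"

```text
clock: 44.35
eef_pos: [581.8, -244.5, 282.0]
tool_rot: [3.142, -0.002, 3.032]
force: [0.5, 1.6, -4.5]
width: 26.7
gripper_force: 61.1
```

```bash
python3 - <<'E'
from h import *
s=ctrl.read_state();print(s['force'],s['width'],tool()[:3,3]); print(go(408.5,-298,200),go(486.5,-376,200),go(564.5,-376,200))
E
```

```text
[ 0.52584726  1.58441153 -4.49700687] 26.71832133436235 [ 581.75260664 -244.47452192  282.00732065]
[16.62 -7.22  8.23] [  8.02 -14.12   8.21] [  0.26 -13.26   8.2 ]
```

Emit:
play_rows --pt "1 0.2 -5 0 0" --pt "1 0.3 -10 0 0" --pt "1 0.3 -13.3 0 0" --pt "1 0.3 -13.3 4 0" --pt "1 0.3 -13.3 8 0" --pt "1 0.3 -13.3 9 0" --pt "1 0.3 -13.3 9 0" --pt "1 0.3 -13.3 9 0"

```text
clock: 45.15
eef_pos: [568.0, -372.9, 194.6]
tool_rot: [3.141, 0.003, 3.038]
force: [0.8, -0.6, -3.9]
width: 26.8
gripper_force: 61.5
```

Emit:
play_rows --pt "1 0 0 0.2 0" --pt "1 0 0 0.5 0" --pt "1 0 0 0.5 0"

```text
clock: 45.45
eef_pos: [566.6, -374.0, 188.4]
tool_rot: [-3.141, 0.001, 3.036]
force: [0.8, 0.4, -2.4]
width: 26.6
gripper_force: 61.6
```

Emit:
play_rows --pt "1 0.2 -0.2 0.2 0" --pt "1 0.2 -0.2 0.4 0" --pt "1 0.2 -0.2 0.4 0"

```text
clock: 45.75
eef_pos: [566.3, -374.7, 187.7]
tool_rot: [3.141, 0.006, 3.037]
force: [-2.4, 2.8, 13.3]
width: 27.0
gripper_force: 62.8
```

Emit:
play_rows --pt "1 0 0 -1 0" --pt "1 0 0 -2.5 0" --pt "1 4 -0.5 -2.5 0" --pt "1 7.9 -1 -2.5 0" --pt "1 7.9 -1 -2.5 0" --pt "1 7.9 -1 -2.5 0" --pt "1 7.9 -1 -1 0" --pt "1 7.9 -1 -0.6 0" --pt "1 7.9 -1 -0.6 0"

```text
clock: 46.65
eef_pos: [484.4, -376.9, 188.1]
tool_rot: [3.14, -0.002, 3.037]
force: [0.9, 0.0, -3.0]
width: 26.5
gripper_force: 61.2
```

Emit:
play_rows --pt "1 0 0 0.2 0" --pt "1 0 0 0.4 0" --pt "1 0 0 0.4 0"

```text
clock: 46.95
eef_pos: [485.0, -377.1, 187.0]
tool_rot: [-3.141, 0.001, 3.037]
force: [-1.8, 1.0, 5.1]
width: 26.8
gripper_force: 62.2
```

Emit:
play_rows --pt "1 -0.1 0.1 -0.3 0" --pt "1 -0.1 0.1 0 0" --pt "1 -0.1 0.1 0.3 0" --pt "1 -0.1 0.1 0.3 0"

```text
clock: 47.35
eef_pos: [486.9, -376.7, 187.0]
tool_rot: [-3.139, 0.003, 3.036]
force: [-6.4, 2.4, 25.0]
width: 26.7
gripper_force: 64.1
```

Emit:
play_rows --pt "1 0 0 -1 0" --pt "1 0 0 -2.5 0" --pt "1 4 -0.4 -2.5 0" --pt "1 7.7 -0.8 -2.5 0" --pt "1 7.7 -0.8 -2.5 0" --pt "1 7.7 -0.8 -2.5 0" --pt "1 7.7 -0.8 -1 0" --pt "1 7.7 -0.8 -0.6 0" --pt "1 7.7 -0.8 -0.6 0"

```text
clock: 48.25
eef_pos: [408.2, -375.8, 187.3]
tool_rot: [3.14, -0.002, 3.037]
force: [-0.9, -0.8, -3.4]
width: 26.7
gripper_force: 61.1
```

Emit:
play_rows --pt "1 0 0 0.2 0" --pt "1 0 0 0.4 0" --pt "1 0 0 0.4 0"

```text
clock: 48.55
eef_pos: [408.3, -376.3, 184.5]
tool_rot: [3.141, 0.0, 3.037]
force: [-1.0, -0.3, -2.3]
width: 26.6
gripper_force: 61.1
```

Emit:
play_rows --pt "1 0 0 0.2 0" --pt "1 0 0 0.4 0" --pt "1 0 0 0.4 0"

```text
clock: 48.85
eef_pos: [407.8, -376.7, 180.4]
tool_rot: [-3.141, -0.0, 3.036]
force: [-0.7, 0.1, -3.2]
width: 26.5
gripper_force: 61.1
```

Emit:
play_rows --pt "1 0 0 0.2 0" --pt "1 0 0 0.4 0" --pt "1 0 0 0.4 0"

```text
clock: 49.15
eef_pos: [407.7, -376.6, 176.3]
tool_rot: [3.142, -0.001, 3.036]
force: [-0.8, -0.7, -3.5]
width: 26.5
gripper_force: 61.1
```

Base ≈77, free: empty. Floor expected at TCP ≈107.3.

Emit:
play_rows --pt "1 -0.1 0 0.8 0" --pt "1 -0.1 0 1.6 0" --pt "1 -0.1 0 2.4 0" --pt "1 -0.1 0 3.2 0" --pt "1 -0.1 0 4.0 0" --pt "1 -0.1 0 4.0 0"

```text
clock: 49.75
eef_pos: [408.2, -376.2, 135.2]
tool_rot: [3.14, -0.002, 3.036]
force: [-1.1, -0.5, -3.7]
width: 26.8
gripper_force: 61.0
```

Emit:
play_rows --pt "1 0 0 0.8 0" --pt "1 0 0 1.6 0" --pt "1 0 0 2.5 0" --pt "1 0 0 2.5 0"

```text
clock: 50.15
eef_pos: [408.0, -376.2, 110.1]
tool_rot: [3.14, -0.002, 3.036]
force: [-1.2, 0.3, -3.8]
width: 26.5
gripper_force: 60.9
```

Emit:
play_rows --pt "1 0 0 0.15 0" --pt "1 0 0 0.2 0" --pt "1 0 0 0.2 0"

```text
clock: 50.45
eef_pos: [409.2, -376.6, 109.8]
tool_rot: [-3.141, 0.0, 3.036]
force: [0.1, -0.1, -3.9]
width: 26.7
gripper_force: 60.9
```

Emit:
play_rows --pt "1 0 0 0.15 0" --pt "1 0 0 0.3 0" --pt "1 0 0 0.3 0"

```text
clock: 50.75
eef_pos: [409.4, -376.9, 107.5]
tool_rot: [-3.141, 0.001, 3.036]
force: [-1.9, -0.2, 4.1]
width: 26.5
gripper_force: 61.8
```

Standing on the floor. Release, rise and check everything.

Emit:
play_rows --pt "0.4 0 0 0 0" --pt "0.4 0 0 0 0" --pt "0.4 0 0 0 0" --pt "0.4 0 0 -3 0" --pt "0.2 0 0 -7 0" --pt "0 0 0 -12 0" --pt "0 0 0 -17 0" --pt "0 0 5 -18 0" --pt "0 0 10 -18 0" --pt "0 0 10 -18 0"

```text
clock: 51.75
eef_pos: [421.1, -270.1, 288.4]
tool_rot: [3.141, 0.002, 3.047]
force: [0.5, -0.3, 0.6]
width: 85.4
gripper_force: 0.0
```

Emit:
play_rows --pt "0 0 5 0 0" --pt "0 0 10 0 0" --pt "0 0 15 0 0" --pt "0 0 20 0 0" --pt "0 0 20 0 0" --pt "0 0 20 0 0"

```text
clock: 52.35
eef_pos: [440.8, -77.4, 286.8]
tool_rot: [-3.141, 0.001, 3.04]
force: [-0.7, -1.0, -0.4]
width: 85.5
gripper_force: 0.0
```

```bash
python3 - <<'E'
from h import *
for c,l in bottles().items():
    for x in l: print(c,*x)
caps()
for c in ('top','scene'):
    im,W=shot(c); z=W[...,2]; near=np.hypot(W[...,0]-533,W[...,1]-335)<95
    m=(z>119)&(z<131)&near; print(c,'bar',m.sum(),cv2.minAreaRect(W[m][:,:2].astype(np.float32)))
    for n in('tip_tin','solder_reel'):
        r=ctrl.trace(c,n)[0]; print(n,r['confidence'],np.nanmedian(W[r['pixels']],0).round())
save('s9',im)
E
```

```text
top [ 481. -295.  148.] [  1. 227.  69.] 0.67
top [ 407. -373.  148.] [ 24. 227.  80.] 0.67
top [ 566. -297.  148.] [120.  36.  16.] 0.64
scene [ 414. -374.  146.] [ 23. 163. 100.] 0.9
scene [ 412. -219.  146.] [ 11. 158. 104.] 0.78
scene [ 573. -298.  146.] [110.  10.  27.] 0.58
cap 497 [ 402.7 -213.1  144.4] circ 405.9 -219.4 14.2 hsv [ 15. 255. 122.] go [  1.92 -14.25   0.  ]
cap 610 [ 480.3 -289.7  144. ] circ 483.3 -295.3 14.1 hsv [  2.  237.5  78. ] go [ -6.6  -20.96  -0.  ]
cap 316 [ 557.2 -295.9  143. ] circ 562.9 -299.9 13.3 hsv [108.  78.  18.] go [-1.456e+01 -2.055e+01 -1.000e-02]
top bar 168 ((532.5533447265625, 334.3046875), (67.47647857666016, 17.678590774536133), 12.244338989257812)
tip_tin 0.93 [752.  30.  34.]
solder_reel 0.93 [764. 198.  47.]
scene bar 120 ((535.5228271484375, 335.1674499511719), (70.08869171142578, 19.308208465576172), 13.435648918151855)
tip_tin 0.46 [ 563. -301.   91.]
solder_reel 0.75 [781. 196.  47.]
```

View pics/s9.png

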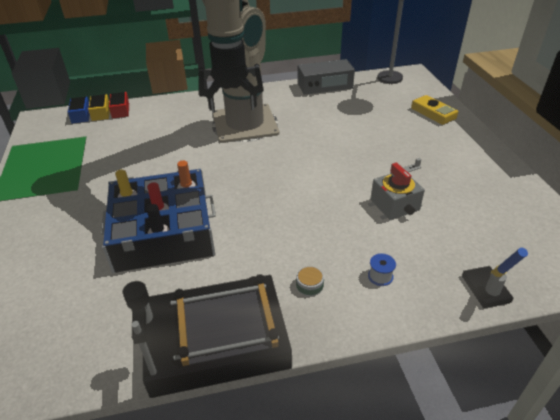

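All four bottles stand in their wells: yellow (123,183), orange (184,173), red (155,195), black (154,215). The handle is at OFF with the hasp out at (418,162), and the tin and reel haven't moved.

```bash
python3 -c "
from cell import ctrl
print(ctrl.finish_job())"
```

```text
the job is handed in; nothing more can be done
None
```

The job is handed in: the isolator handle is at OFF, the hasp is fully out, all four flux bottles were lowered upright into empty wells, and the tin and reel were left where they were; no verdict came back.

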